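Fetch the hemmed-in tin from the counter display

ROBOT

A 7-joint arm with a two-finger parallel gripper is mounted at the origin on the work surface. World frame = base frame: x ahead of the robot, y to its left, z up, the work surface at z = 0. Lengths are in m, angles in rad, forces in N, time in s.
With the tool pointing down it reaches from about 0.4 to 0.85 m from the base axis. Payload 10.4 kg.
Tool frame: the origin (TCP) lies where the fingers leave the gripper's body, on its centre line; the fingertips stand 70 mm ahead of it and the grasp point (between the pads) lies r.grip_depth ahead of it (r.grip_depth is the distance from the TCP to the grasp point, in m); z points along the fingers, y is the direction in which the jaws open and shut (so a half turn about z gives the same grasp; the last joint's range is limited). The gripper opens to 87 mm and grips with 3 to 60 N. Pads are 19 mm wide; open, the fingers measure 117 mm over their backs; the gripper's body (75 mm by 190 mm) begins 51 mm behind the grasp point.
Start: joints at [-0.023, 0.332, -0.065, 1.46, 0.022, 1.35, -0.088], TCP at [0.625, 0, 0.292] pointing down, gripper open.
Joint ranges: [-2.6, 2.6], [-0.5, 2.12], [-1.47, 1.34], [0.16, 2.42], [-1.27, 4.41], [0.06, 2.06], [-2.6, 2.6]. Speed limits (rad/s): [2.22, 2.22, 2.79, 2.79, 3.14, 3.14, 3.14].

INTERFACE

Orientations are given as a unit quaternion [x, y, z, w].
In Python, from bench import monitor, viewer, workorder, nets, r gives the robot as it stands.
- The arm moves only by the tool drive_tool, never from a script. Its argument "plan" is a list of rows, each an object of numbers: "rx", "ry", "rz": the turn, a rotation vector about the tool's x, y, z in units of 360 degrees (1.0 is 360 degrees); "x", "y", "z": the shift along the tool's x, y, z in units of 1000 mm (1.0 is 1000 mm); "fingers": the opening, from 0 (shut) to 1 (fully open). In form: [{"rx": .., "ry": .., "rz": .., "x": .., "y": .., "z": .., "fingers": ..}, ...]. A call has 1 to 12 rows; each row is the pose to reach, as a shift and turn from the pose commanded when the call began, along the tool's axes at that moment, turning the shorter way round; what a row does not reach only later rows make up. A row lasts 1/8 s, in which the tool goes at most 62.5 mm and 10.7 degrees, less where a joint would pass 70% of its speed; a pose out of reach is approached as far as the arm can. A call with a number of a shift or a turn outside -1 to 1 is refused whole. A call with a gripper value outside its range is refused whole. The fingers move at their own pace and stop on an object; "squeeze" is the grip in N (left out, the last holds). Time passes only in rows, so rows that repeat a pose let the fingers close. It gives the time, the measured TCP pose, the force and the opening at its end, in the units of the state.
- monitor.read_state(): the state, without advancing time (a new reading comes with each control period).
- viewer.camera(name): name is "scene" or "side" or "wrist"; returns a dict with "color" (384x512x3 uint8, red, green, blue), "depth" (384x512 float32, m along the optical axis (not along the pixel's ray), 0 where there is no reading), "camera_matrix" (3x3 intrinsics, pixels), "xyz" and "rotation" of the camera in the world. Camera axes: x right, y down, z forward; pixel columns grow to the right and rows downward; lengths in m; the calibration is good to about 2 mm. A picture is of the moment at which its call begins.
- workorder.close_job(): hands the job in, once; it reports no verdict.
Trained networks look in the newest picture that a camera, given by its name, has taken for a name from the list of things; names that differ only in an ending like _2 or _b are one class to them, and where a whole thing is asked for, a point or a joint stands for the part that bears it (a point fixed in the world has none). Each returns a list of dicts, best first, with "confidence" (0 to 1); they miss things now and then, are a little off and sometimes report something else, mostly with a low value. They report only what shows in the picture. A call takes as long as a camera call.
- nets.find_in(label, camera): "centre" ([x, y, z] in m, in world coordinates, good to about 4 mm: the middle of the surface that is visible of it).
- nets.regions_of(label, camera): "region" (384x512 bool, what is visible of it).
The state is a dict: "time": time; "joint_positions": joint angles; "joint_vel": joint speeds; "joint_torque": joint torques, N m; "ee_pos": TCP position; "eef_rot": TCP orientation; "ft_force": force on the tool from outside, world axes, zero at the start; "torque": the same for the moment, N m; "width": finger opening in m.
Only numpy, scipy, OpenCV 4.12 (cv2) and the standard library are available. Lean on these libraries where they do the work, as an engineer would, in place of code of your own. Each camera call takes 0.05 s, during which the arm holds its last target.

TASK

A customer wants the low metal tin that stands hemmed in at the back of the wooden counter display. First move the three tall goods around it (carton, can and jar) out of the display and stand all three upright on the black side mat, then stand the tin upright in the middle of the aluminium order tray, and last put each tall item back upright in the display where it stood at the start. Leave the low pot and packet at the ends of the display where they are, and do not tip anything over.

Things in the scene. Friction and masses are not known exactly. Their poses are not given: they have to be found in the camera images.
- carton_mid (a point): Tall plain cardboard carton with a paper band, 42 mm along its x, 52 mm along its y, 124 mm high, about 250 g; its axes lie along the display's within 0.1 rad. The point is its centre, 62 mm above its underside; z up. One of the three tall goods around the tin.
- can_mid (a point): Tall round steel can with a paper label, 54 mm across and 112 mm high, 400 g or so. The point is its centre, 56 mm above its underside; z up. One of the three tall goods around the tin.
- jar_mid (a point): Tall round jar of brown glass with a black cap as wide as the glass, 50 mm across and 118 mm high, 300 g or so, straight-sided. The point is its centre, 59 mm above its underside; z up. One of the three tall goods around the tin.
- tin_mid (a point): Low rectangular bare-metal tin, the thing to fetch: 44 mm along its x, 60 mm along its y, 44 mm high, about 150 g. The point is its centre, 22 mm above its underside; z up. It stands at the display's origin, axes along the display's within 0.05 rad, with only 5 to 20 mm free to the tall goods at left, right and front and to the rear rim.
- pot_mid (a point): Low white ceramic pot with a cork lid, 58 mm across and 60 mm high, at one end of the display; leave it alone. The point is its centre, half-way up.
- packet_mid (a point): Low paper packet with a cardboard band, 60 x 50 mm and 40 mm high, at the other end of the display; leave it alone. The point is its centre, half-way up.
- display: Fixed light-wood tray, 370 mm along y. Origin on the counter under the tin; x to its rear (away from the robot), y left. Floor top at z = 6 mm, from x = -112 to 44 mm. Rims: rear 30 mm high (inner face x = 38 mm), front 12, ends 20. Tall goods stand, in any arrangement, at about (x, y) = (-57, 0), (0, 66), (0, -66) mm on flat grey discs; pot and packet at (-10, 147), (-10, -147), either way.
- mat: Fixed black rubber mat, the side area, 290 mm along its x, 110 mm along its y, 4 mm thick. Its origin is the centre of its underside, on the counter. It lies empty on one side of the display, the order tray on the other side, either way round.
- tray: Fixed square aluminium order tray, 140 x 140 mm outside, with a rim 14 mm high and 5 mm thick; its floor is 5 mm thick. Its origin is the centre of its underside, on the counter.

How it is judged:
On the way, in this order (a step that is already met when the one before it is completed fails the run):
1. carton, can and jar all stand upright on the mat, let go, while the tin is still in its place (x of carton_mid in the frame of mat between -0.14 and 0.14 m and y of carton_mid in the frame of mat between -0.05 and 0.05 m and height (world z) of carton_mid below 0.074 m and angle between each of carton_mid, can_mid, jar_mid's own z axis and vertical below 0.12 rad and contact force between the fingers and carton below 0.3 N and x of can_mid in the frame of mat between -0.14 and 0.14 m and y of can_mid in the frame of mat between -0.05 and 0.05 m and height (world z) of can_mid below 0.068 m and contact force between the fingers and can below 0.3 N and x of jar_mid in the frame of mat between -0.14 and 0.14 m and y of jar_mid in the frame of mat between -0.05 and 0.05 m and height (world z) of jar_mid below 0.071 m and contact force between the fingers and jar below 0.3 N and distance of tin_mid from where it was at the start of the episode below 0.03 m), for 0.2 s.
2. the tin stands upright in the middle of the order tray, let go, with the tall goods still on the mat (horizontal distance between tin_mid and tray below 0.02 m and height (world z) of tin_mid below 0.036 m and angle between tin_mid's own z axis and vertical below 0.12 rad and linear speed of tin below 0.02 m/s and contact force between the fingers and tin below 0.3 N and horizontal distance between each of carton_mid, can_mid, jar_mid and mat below 0.15 m), for 0.2 s.
At the end, for the whole second after the job is handed in: Tin upright, at rest, on the order tray's floor, centre within 20 mm of the tray's; carton, can and jar upright (0.12 rad), at rest, centres within 15 mm of their starts; pot and packet upright, within 20 mm of their starts (horizontal distance between tin_mid and tray below 0.02 m and height (world z) of tin_mid below 0.036 m and angle between each of tin_mid, carton_mid, can_mid, jar_mid, pot_mid, packet_mid's own z axis and vertical below 0.12 rad and linear speed of each of tin, carton, can, jar below 0.02 m/s and distance of each of carton_mid, can_mid, jar_mid from where it was at the start of the episode below 0.015 m and distance of each of pot_mid, packet_mid from where it was at the start of the episode below 0.02 m); the robot touches nothing.
It fails at once if a tall item, the tin, the pot or the packet is tipped over (more than 0.6 rad) (angle between any of carton_mid, can_mid, jar_mid, tin_mid, pot_mid, packet_mid's own z axis and vertical above 0.6 rad).
It fails at once if the pot or the packet is moved by more than 20 mm (distance of any of pot_mid, packet_mid from where it was at the start of the episode above 0.02 m).
It also fails if it takes over 144 s, if anything falls off the work surface, if the arm or the gripper's body presses on something with over 40 N, if the wrist force passes 120 N, or if a joint passes its speed limit or range.

## Working session

There is one attempt and no reset: what is moved stays moved. The work goes in short steps, Python scripts to look and compute and a tool call to move; the robot and the scene stay as the last step left them, time stands still between calls to the robot, and variables do not carry over. Pictures are saved under pics/ and viewed, and the job is handed in when it is done.

Besides the shell and the picture viewer there is one more tool, called after ">>>" in YAML: its name, and indented under it one key for each argument. drive_tool: Moves the arm, as the interface text tells. Its arguments: {"type":"object","properties":{"plan":{"type":"array","items":{"type":"object","properties":{"rx":{"type":"number","minimum":-1,"maximum":1},"ry":{"type":"number","minimum":-1,"maximum":1},"rz":{"type":"number","minimum":-1,"maximum":1},"x":{"type":"number","minimum":-1,"maximum":1},"y":{"type":"number","minimum":-1,"maximum":1},"z":{"type":"number","minimum":-1,"maximum":1},"fingers":{"type":"number"}}}},"squeeze":{"type":"number"}},"required":["plan"]}

```bash
ls; mkdir -p pics
cat > h.py <<'E'
from bench import monitor, viewer, workorder, nets, r
import numpy as np, cv2
from scipy.spatial.transform import Rotation as R
def shot(n,name):
    c=viewer.camera(n); cv2.imwrite('pics/'+name+'.png',c['color'][...,::-1]); return c
def cloud(c):
    d=c['depth'];K=np.array(c['camera_matrix']);v,u=np.indices(d.shape)
    p=np.stack([(u-K[0,2])/K[0,0]*d,(v-K[1,2])/K[1,1]*d,d],-1)
    rot=np.array(c['rotation']); rot=rot if rot.shape==(3,3) else R.from_quat(rot).as_matrix()
    return p@rot.T+np.array(c['xyz'])
E
python3 - <<'E'
from h import *
s=monitor.read_state();print(s,r.grip_depth)
for n in ['scene','side','wrist']:
    c=shot(n,n+'0');print(n,c['xyz'],c['rotation'])
    for l in ['carton_mid','can_mid','jar_mid','tin_mid','pot_mid','packet_mid','display','mat','tray']:
        print(l,[(np.round(q['centre'],3),round(q['confidence'],2)) for q in nets.find_in(l,n)[:3]])
E
```

```text
pics
{'time': 0.0, 'joint_positions': array([-0.02259956,  0.33284385, -0.06471967,  1.46095401,  0.02159491,
        1.34987426, -0.08849851]), 'joint_vel': array([ 0.00050794, -0.00116922, -0.00182826,  0.00043781,  0.00083226,
        0.00134747, -0.0009226 ]), 'joint_torque': array([-1.20520472e-04, -6.23245955e+01,  2.44190963e-02, -3.89891267e+01,
       -6.13984605e-02,  3.97891912e-02,  1.87085252e-04]), 'ee_pos': array([6.24711590e-01, 1.13958375e-05, 2.91465345e-01]), 'eef_rot': array([ 7.07092546e-01,  7.07120677e-01, -5.07757337e-04, -4.70220492e-04]), 'ft_force': array([-0.20211452,  0.05374365, -0.14046652]), 'torque': array([0.00167734, 0.01750179, 0.01840109]), 'width': 0.08681606425090377} 0.051
scene [ 1.33977202 -0.2033862   0.72052186] [ 0.72643201  0.53747256 -0.26407398 -0.33717163]
carton_mid [(array([ 0.614, -0.082,  0.086]), 0.8)]
can_mid [(array([0.614, 0.051, 0.088]), 0.78)]
jar_mid [(array([ 0.557, -0.012,  0.096]), 0.66)]
tin_mid [(array([ 0.611, -0.01 ,  0.049]), 0.58)]
pot_mid [(array([0.601, 0.129, 0.058]), 0.75)]
packet_mid [(array([ 0.607, -0.158,  0
[... 578 characters left out ...]
59)]
display []
mat []
tray [(array([ 0.492, -0.32 ,  0.006]), 0.91)]
wrist [0.62562817 0.06921223 0.38562923] [ 9.91633353e-01  3.80185602e-04 -4.56459696e-04  1.29085010e-01]
carton_mid [(array([ 0.6  , -0.051,  0.116]), 0.92)]
can_mid [(array([0.594, 0.058, 0.121]), 0.68), (array([ 0.576, -0.16 ,  0.048]), 0.18)]
jar_mid [(array([ 0.546, -0.003,  0.125]), 0.68), (array([ 0.596, -0.049,  0.116]), 0.51)]
tin_mid [(array([ 0.599, -0.006,  0.055]), 0.79)]
pot_mid [(array([0.586, 0.138, 0.066]), 0.93)]
packet_mid [(array([ 0.574, -0.162,  0.051]), 0.9), (array([ 0.602, -0.007,  0.055]), 0.49)]
display [(array([ 0.546, -0.001,  0.128]), 0.7), (array([0.54 , 0.085, 0.01 ]), 0.55)]
mat []
tray []
```

Run:
```python
import cv2,numpy as np
a=[cv2.imread(f'pics/{n}0.png') for n in ['scene','side','wrist']]
cv2.imwrite('pics/w2.png',cv2.resize(a[2],(768,576)))
g=np.zeros((384,1024,3),np.uint8);g[:,:512]=a[0];g[:,512:]=a[1];cv2.imwrite('pics/sm.png',cv2.resize(g,(800,300)))
```

```text
(no output)
```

View pics/w2.png

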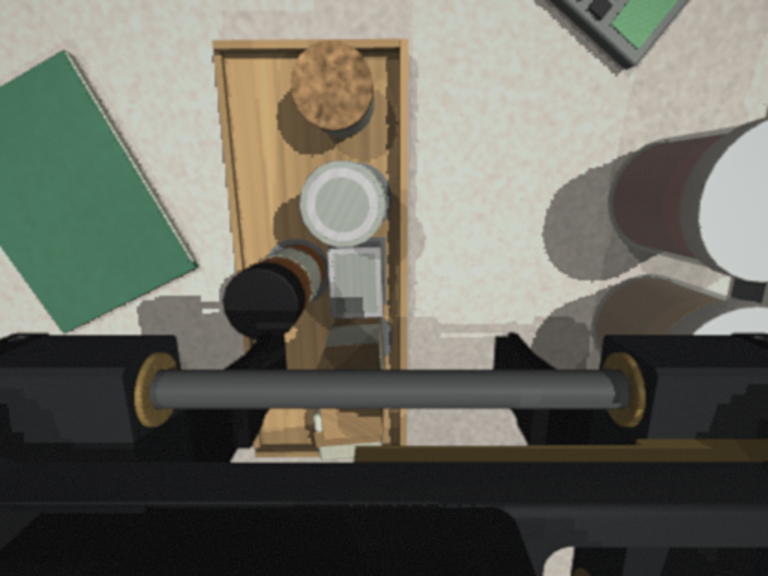

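View pics/sm.png

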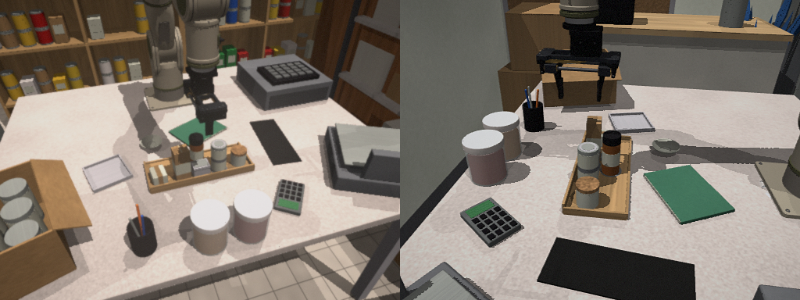

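>>> drive_tool:
  plan:
    - {"x":-0.05,"z":-0.03,"fingers":1}
    - {"x":-0.1,"z":-0.06}
    - {"x":-0.15,"z":-0.1}
    - {"x":-0.17,"z":-0.1}
    - {"x":-0.17,"z":-0.1}
    - {"x":-0.17,"z":-0.1}
  squeeze: 30

```text
validation failed for argument at $.pl...
```

```bash
cat > m.py <<'E'
from h import *
import sys
tag=sys.argv[1]
for n in sys.argv[2:]:
    c=shot(n,n+tag); P=cloud(c)
    np.savez(f'pics/{n}{tag}.npz',P=P,col=c['color'])
    for l in ['carton_mid','can_mid','jar_mid','tin_mid','pot_mid','packet_mid','mat','tray']:
        for q in nets.regions_of(l,n)[:1]:
            m=q['region']; np.save(f'pics/{n}{tag}_{l}.npy',m); X=P[m]; X=X[np.isfinite(X).all(1)]
            zt=np.percentile(X[:,2],97) ; T=X[(X[:,2]>zt-0.006)]
            rect=cv2.minAreaRect((T[:,:2]*1000).astype(np.float32)); (cc,rr)=cv2.minEnclosingCircle((T[:,:2]*1000).astype(np.float32))
            print(n,l,round(q['confidence'],2),'top z',round(zt,4),len(T),'rect',np.round(rect[0],1),np.round(rect[1],1),round(rect[2],1),'circ',np.round(cc,1),round(rr,1))
E
python3 m.py 1 wrist scene side
```

```text
wrist carton_mid 0.92 top z 0.1318 799 rect [601.3 -15.7] [171.6  42.4] 87.9 circ [603.3 -15.8] 87.9
wrist can_mid 0.66 top z 0.121 2581 rect [595.4  57.1] [53.3 53.3] 65.9 circ [598.2  58.2] 29.6
wrist jar_mid 0.65 top z 0.1266 1932 rect [572.6  24.3] [138.7  47.6] 44.4 circ [575.6  21.2] 69.4
wrist tin_mid 0.58 top z 0.0528 1648 rect [598.2  15.6] [110.8  47.4] 86.1 circ [602.9  15.3] 58.5
wrist pot_mid 0.96 top z 0.0683 2552 rect [588.9 114.4] [ 56.4 101.8] 10.1 circ [596.3 114.1] 53.7
wrist packet_mid 0.6 top z 0.0483 510 rect [589.6 -56.5] [254.1  62. ] 87.7 circ [595.9 -56.8] 129.4
wrist mat 0.17 top z 0.1267 1923 rect [566.2  28. ] [136.4  48.3] 54.2 circ [573.4  23.5] 69.4
scene carton_mid 0.86 top z 0.1326 232 rect [ 960.1 -123.9] [ 56.3 773.7] 82.3 circ [ 958.7 -134.6] 387.2
scene can_mid 0.67 top z 0.1215 207 rect [958.5 -59.1] [ 49.7 814.2] 72.3 circ [955.9 -67.2] 407.3
scene jar_mid 0.72 top z 0.1273 178 rect [ 928.3 -107.5] [ 45.7 844.7] 75.4 circ [ 928.2 -108.1] 422.5
scene tin_mid 0.94 top z 0.0539 253 rect [959.  -88.1] [ 64.1 793.2] 77.8 circ [958.  -93.5] 397.2
sce
[... 375 characters left out ...]
rc [ 873.7 -245.6] 467.9
side carton_mid 0.95 top z 0.1306 228 rect [552.8 315.3] [ 41.5 839.7] 6.6 circ [551.  315.1] 419.9
side can_mid 0.62 top z 0.1192 329 rect [553.1 385.9] [ 50.9 700. ] 7.3 circ [548.3 385.3] 350.1
side jar_mid 0.95 top z 0.1251 264 rect [517.5 351.8] [ 47.9 760.4] 3.8 circ [519.1 351.9] 380.2
side pot_mid 0.94 top z 0.0669 498 rect [549.3 422.5] [ 52.1 626.2] 7.2 circ [544.1 421.9] 313.2
side packet_mid 0.42 top z 0.0585 2 rect [575.1 -50.7] [2.3 0. ] 94.1 circ [575.1 -50.7] 1.1
side mat 0.59 top z 0.0057 11249 rect [513.8 497.6] [461.4 289.9] 84.0 circ [512.2 479.2] 252.8
side tray 0.98 top z 0.0145 297 rect [457.1 159. ] [ 162.2 1135.9] 4.2 circ [474.3 160.3] 571.5
```

View pics/wrist1.png

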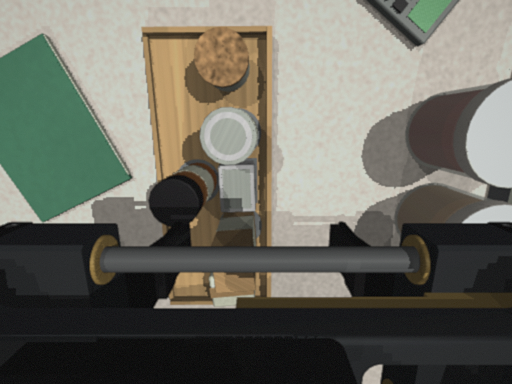

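>>> drive_tool:
  plan:
    - {"rx":0,"ry":0,"rz":0,"y":0,"x":-0.05,"z":-0.03,"fingers":1}
    - {"rx":0,"ry":0,"rz":0,"y":0,"x":-0.1,"z":-0.06,"fingers":1}
    - {"rx":0,"ry":0,"rz":0,"y":0,"x":-0.15,"z":-0.1,"fingers":1}
    - {"rx":0,"ry":0,"rz":0,"y":0,"x":-0.17,"z":-0.1,"fingers":1}
    - {"rx":0,"ry":0,"rz":0,"y":0,"x":-0.17,"z":-0.1,"fingers":1}
  squeeze: 30

```text
time: 3.48
ee_pos: [0.6247, -0.1715, 0.3915]
eef_rot: [0.708, 0.706, -0.0, -0.0]
ft_force: [-0.3, 1.1, -0.7]
width: 0.0868
```

```bash
sed -i "s/return p@rot.T+np.array(c\['xyz'\])/W=p@rot.T+np.array(c['xyz']); W[d<=0]=np.nan; return W/" h.py; sed -i "s/m=q\['region'\];/m=cv2.erode(q['region'].astype(np.uint8),np.ones((3,3)))>0;/" m.py
python3 m.py 2 wrist scene side
```

```text
wrist carton_mid 0.9 top z 0.1324 1417 rect [597.8 -76. ] [41.3 50.2] 4.6 circ [597.9 -76.1] 30.2
wrist can_mid 0.82 top z 0.1194 136 rect [595.6  33.1] [32.4  6.2] 1.4 circ [595.5  36.2] 16.2
wrist jar_mid 0.63 top z 0.1269 1479 rect [541.1  -7.9] [45.4 48.2] 39.0 circ [541.6  -7.7] 24.4
wrist tin_mid 0.89 top z 0.0533 1139 rect [596.5  -8. ] [41.2 53.7] 0.3 circ [597.2  -9.4] 32.0
wrist pot_mid 0.32 top z 0.1324 1433 rect [597.9 -75.7] [41.1 50.9] 4.7 circ [597.9 -76.1] 30.2
wrist packet_mid 0.57 top z 0.0485 1078 rect [ 586.6 -155. ] [57.4 47.8] 6.7 circ [ 586.8 -154.7] 34.4
wrist mat 0.31 top z 0.1269 1489 rect [541.6  -8. ] [46.2 47.8] 42.7 circ [541.5  -7.8] 24.4
wrist tray 0.81 top z 0.0159 489 rect [ 494.5 -326.4] [137.8 138.6] 16.4 circ [ 493.5 -321.4] 92.1
scene carton_mid 0.79 top z 0.1325 171 rect [602.8 -78.3] [35.1 45.9] 4.1 circ [604.9 -78.4] 26.5
scene can_mid 0.57 top z 0.1215 168 rect [600.9  56.9] [44.2 46.8] 53.0 circ [599.7  55.4] 25.0
scene jar_mid 0.92 top z 0.127 141 rect [544.7  -7.7] [40.1 44.3] 74.9 circ [544.8  -8.9] 23.2
scene tin_mid 0.71 top z 0.0541 19
[... 526 characters left out ...]
circ [598.4 -72.4] 30.2
side can_mid 0.57 top z 0.1194 294 rect [595.3  63.3] [46.  48.1] 43.9 circ [593.7  62.3] 25.2
side jar_mid 0.84 top z 0.1248 246 rect [542.7  -2.7] [44.  49.2] 15.5 circ [540.9  -4. ] 25.7
side tin_mid 0.34 top z 0.0056 10887 rect [495.6 326.2] [112.8 287.1] 84.0 circ [495.2 326.3] 151.9
side pot_mid 0.56 top z 0.067 443 rect [585.  140.8] [50.8 53.4] 13.1 circ [584.1 141.1] 27.5
side packet_mid 0.47 top z 0.0464 2 rect [ 579.1 -165.8] [6.9 0. ] -105.3 circ [ 579.1 -165.8] 3.5
side mat 0.57 top z 0.0056 10757 rect [495.8 327.2] [110.8 287. ] 83.9 circ [496.2 326.1] 152.2
side tray 0.92 top z 0.0143 243 rect [ 494.5 -323.6] [136.9 145.1] 15.8 circ [ 491.7 -323.5] 93.3
```

View pics/wrist2.png

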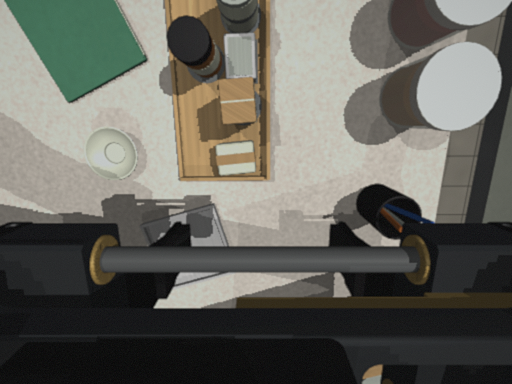

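>>> drive_tool:
  plan:
    - {"rx":0,"ry":0,"rz":0,"x":0.06,"y":-0.01,"z":0.0,"fingers":1}
    - {"rx":0,"ry":0,"rz":0,"x":0.12,"y":-0.02,"z":0.03,"fingers":1}
    - {"rx":0,"ry":0,"rz":0,"x":0.18,"y":-0.0277,"z":0.08,"fingers":1}
    - {"rx":0,"ry":0,"rz":0,"x":0.2305,"y":-0.0277,"z":0.12,"fingers":1}
    - {"rx":0,"ry":0,"rz":0,"x":0.2305,"y":-0.0277,"z":0.1415,"fingers":1}
    - {"rx":0,"ry":0,"rz":0,"x":0.2305,"y":-0.0277,"z":0.1415,"fingers":1}
    - {"rx":0,"ry":0,"rz":0,"x":0.2305,"y":-0.0277,"z":0.1415,"fingers":1}

```text
time: 5.7
ee_pos: [0.5981, 0.059, 0.2525]
eef_rot: [0.708, 0.706, 0.001, 0.001]
ft_force: [0.5, -0.3, 0.1]
width: 0.0869
```

```bash
cat > s.py <<'E'
from h import *
s=monitor.read_state(); q=R.from_quat(s['eef_rot']).as_matrix()
print(s['time'],s['ee_pos'].round(4),s['width'].round(4),'yaw of tool y deg',np.degrees(np.arctan2(q[1,1],q[0,1])).round(2),'tilt',np.degrees(np.arccos(-q[2,2])).round(2),s['ft_force'].round(1),s['joint_positions'].round(2))
E
python3 s.py; python3 m.py 3 wrist side | grep -v packet; python3 s.py
```

```text
wrist carton_mid 0.75 top z 0.085 149 rect [595.8 -49.7] [39.3  2.2] 4.1 circ [595.7 -49. ] 19.6
wrist can_mid 0.65 top z 0.1208 2768 rect [595.3  58.4] [51.3 51.4] 18.9 circ [595.5  58.1] 26.4
wrist jar_mid 0.8 top z 0.1263 1177 rect [543.1 -14.2] [31.  45.1] 89.6 circ [542.9  -9.2] 23.8
wrist tin_mid 0.78 top z 0.0527 273 rect [ 5.963e+02 -4.000e-01] [40.5 13.6] 1.5 circ [ 5.964e+02 -1.000e-01] 21.2
wrist pot_mid 0.91 top z 0.0683 2543 rect [584.5 136.3] [52.9 53.1] 64.3 circ [584.8 136.6] 27.5
side carton_mid 0.72 top z 0.1306 192 rect [598.5 -73.3] [37.7 53. ] 7.5 circ [597.1 -71.6] 29.6
side can_mid 0.8 top z 0.1193 282 rect [593.2  63.9] [44.5 48.6] 76.2 circ [593.8  63.1] 25.2
side jar_mid 0.78 top z 0.1248 239 rect [541.8  -1.3] [45.5 45.6] 4.3 circ [540.7  -2. ] 24.0
side pot_mid 0.83 top z 0.0668 451 rect [583.8 140.4] [50.  55.2] 7.4 circ [584.3 140.3] 28.2
side mat 0.93 top z 0.0057 10693 rect [495.8 327.7] [109.6 287. ] 84.4 circ [496.3 326.7] 150.7
side tray 0.87 top z 0.014 225 rect [ 495.1 -324.9] [137.6 145.2] 15.9 circ [ 492.  -323.9] 91.5Traceback (most recent call last):
  File "s.py", line 3, in <module>
    print(s['time'],s['ee_pos'].round(4),s['width'].round(4),'yaw of tool y deg',np.degrees(np.arctan2(q[1,1],q[0,1])).round(2),'tilt',np.degrees(np.arccos(-q[2,2])).round(2),s['ft_force'].round(1),s['joint_positions'].round(2))
                                         ^^^^^^^^^^^^^^^^
AttributeError: 'float' object has no attribute 'round'
Traceback (most recent call last):
  File "s.py", line 3, in <module>
    print(s['time'],s['ee_pos'].round(4),s['width'].round(4),'yaw of tool y deg',np.degrees(np.arctan2(q[1,1],q[0,1])).round(2),'tilt',np.degrees(np.arccos(-q[2,2])).round(2),s['ft_force'].round(1),s['joint_positions'].round(2))
                                         ^^^^^^^^^^^^^^^^
AttributeError: 'float' object has no attribute 'round'
```

View pics/side3.png

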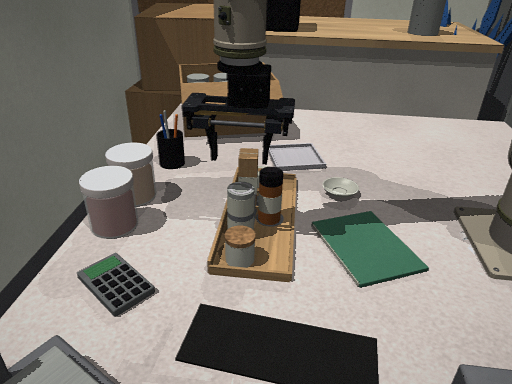

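>>> drive_tool:
  plan:
    - {"rx":0,"ry":0,"rz":0,"x":0,"y":-0.0015,"z":0.04,"fingers":1}
    - {"rx":0,"ry":0,"rz":0,"x":0,"y":-0.0015,"z":0.08,"fingers":1}
    - {"rx":0,"ry":0,"rz":0,"x":0,"y":-0.0015,"z":0.105,"fingers":1}
    - {"rx":0,"ry":0,"rz":0,"x":0,"y":-0.0015,"z":0.1125,"fingers":1}
    - {"rx":0,"ry":0,"rz":0,"x":0,"y":-0.0015,"z":0.1125,"fingers":1}
    - {"rx":0,"ry":0,"rz":0,"x":0,"y":-0.0015,"z":0.1125,"fingers":0.65}
    - {"rx":0,"ry":0,"rz":0,"x":0,"y":-0.0015,"z":0.1125,"fingers":0.4}
    - {"rx":0,"ry":0,"rz":0,"x":0,"y":-0.0015,"z":0.1125,"fingers":0.4}
    - {"rx":0,"ry":0,"rz":0,"x":0,"y":-0.0015,"z":0.1125,"fingers":0.4}
    - {"rx":0,"ry":0,"rz":0,"x":0,"y":-0.0015,"z":0.1125,"fingers":0.4}
  squeeze: 30

```text
time: 7.85
ee_pos: [0.5958, 0.0605, 0.1384]
eef_rot: [0.707, 0.707, 0.0, 0.0]
ft_force: [-0.4, 0.2, 2.3]
width: 0.0531
```

```bash
sed -i "s/s\['width'\].round(4)/round(s['width'],4)/" s.py; python3 s.py
```

```text
7.85 [0.5958 0.0605 0.1384] 0.0531 yaw of tool y deg -0.0 tilt 0.01 [-0.4  0.2  2.3] [-0.09  0.41 -0.11  1.7   0.05  1.04 -0.21]
```

>>> drive_tool:
  plan:
    - {"rx":0,"ry":0,"rz":0,"x":0,"y":0,"z":-0.03,"fingers":0.4}
    - {"rx":0,"ry":0,"rz":0,"x":0,"y":0,"z":-0.07,"fingers":0.4}
    - {"rx":0,"ry":0,"rz":0,"x":0,"y":0,"z":-0.11,"fingers":0.4}
    - {"rx":0,"ry":0,"rz":0,"x":0.03,"y":0,"z":-0.14,"fingers":0.4}
    - {"rx":0,"ry":0,"rz":0,"x":0.08,"y":0,"z":-0.14,"fingers":0.4}
    - {"rx":0,"ry":0,"rz":0,"x":0.13,"y":-0.006,"z":-0.14,"fingers":0.4}
    - {"rx":0,"ry":0,"rz":0,"x":0.18,"y":-0.012,"z":-0.14,"fingers":0.4}
    - {"rx":0,"ry":0,"rz":0,"x":0.23,"y":-0.012,"z":-0.14,"fingers":0.4}
    - {"rx":0,"ry":0,"rz":0,"x":0.2555,"y":-0.012,"z":-0.14,"fingers":0.4}
    - {"rx":0,"ry":0,"rz":0,"x":0.2555,"y":-0.012,"z":-0.14,"fingers":0.4}
    - {"rx":0,"ry":0,"rz":0,"x":0.2555,"y":-0.012,"z":-0.14,"fingers":0.4}

```text
time: 9.22
ee_pos: [0.5843, 0.3144, 0.2777]
eef_rot: [0.708, 0.707, -0.001, 0.0]
ft_force: [0.3, -0.9, -4.2]
width: 0.0535
```

```bash
python3 s.py; python3 m.py 4 side
```

```text
9.225 [0.5843 0.3144 0.2777] 0.0535 yaw of tool y deg -0.09 tilt 0.1 [ 0.3 -0.9 -4.2] [-0.41  0.43 -0.21  1.36  0.09  1.36 -0.62]
side carton_mid 0.52 top z 0.0912 6 rect [611.2 -47.9] [0.9 6.5] 56.3 circ [611.3 -47.7] 3.3
side can_mid 0.74 top z 0.2584 724 rect [584.3 319.6] [40.4 50.1] 80.5 circ [584.1 315.5] 25.6
side jar_mid 0.68 top z 0.1187 46 rect [530.9  14. ] [23.3 11.8] 6.0 circ [531.   13.6] 12.9
side tin_mid 0.49 top z 0.0495 7 rect [574.3  15.4] [12.5  0.8] 86.3 circ [574.6  15.4] 6.3
side pot_mid 0.83 top z 0.0668 128 rect [565.5 144.8] [46.4 17.7] 78.1 circ [572.  143.4] 23.3
side packet_mid 0.33 top z 0.2585 691 rect [583.6 319.8] [45.8 39.9] 8.1 circ [583.7 317.1] 24.4
side mat 0.97 top z 0.0056 10632 rect [495.4 327.2] [109.7 286.7] 84.1 circ [496.2 327.7] 150.5
side tray 0.9 top z 0.0143 105 rect [ 460.  -334.1] [ 68.7 144.8] 13.3 circ [ 463.9 -332.6] 77.4
```

View pics/side4.png

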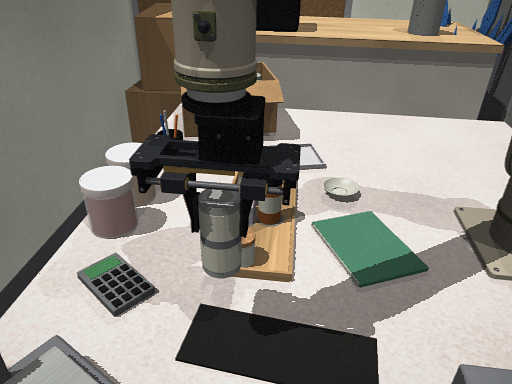

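>>> drive_tool:
  plan:
    - {"rx":0,"ry":0,"rz":0,"x":0,"y":0,"z":0.04,"fingers":0.4}
    - {"rx":0,"ry":0,"rz":0,"x":0,"y":0,"z":0.09,"fingers":0.4}
    - {"rx":0,"ry":0,"rz":0,"x":0,"y":0,"z":0.12,"fingers":0.4}
    - {"rx":0,"ry":0,"rz":0,"x":0,"y":0,"z":0.135,"fingers":0.4}
    - {"rx":0,"ry":0,"rz":0,"x":0,"y":0,"z":0.141,"fingers":0.4}
    - {"rx":0,"ry":0,"rz":0,"x":0,"y":0,"z":0.141,"fingers":0.4}
    - {"rx":0,"ry":0,"rz":0,"x":0,"y":0,"z":0.141,"fingers":0.4}

```text
time: 10.55
ee_pos: [0.5844, 0.3164, 0.1387]
eef_rot: [0.707, 0.707, 0.001, 0.0]
ft_force: [-0.1, -0.3, -4.1]
width: 0.0532
```

```bash
python3 s.py
```

```text
10.55 [0.5844 0.3164 0.1387] 0.0532 yaw of tool y deg -0.0 tilt 0.13 [-0.1 -0.3 -4.1] [-0.41  0.54 -0.21  1.51  0.12  1.1  -0.64]
```

>>> drive_tool:
  plan:
    - {"rx":0,"ry":0,"rz":0,"x":0,"y":0,"z":0.0015,"fingers":0.4}
    - {"rx":0,"ry":0,"rz":0,"x":0,"y":0,"z":0.0025,"fingers":0.4}
    - {"rx":0,"ry":0,"rz":0,"x":0,"y":0,"z":0.0025,"fingers":0.4}

```text
time: 10.92
ee_pos: [0.5842, 0.3164, 0.1364]
eef_rot: [0.707, 0.707, 0.001, 0.0]
ft_force: [-2.8, -1.7, 6.4]
width: 0.0536
```

>>> drive_tool:
  plan:
    - {"rx":0,"ry":0,"rz":0,"x":0,"y":0,"z":0,"fingers":0.75}
    - {"rx":0,"ry":0,"rz":0,"x":0,"y":0,"z":0,"fingers":0.8}
    - {"rx":0,"ry":0,"rz":0,"x":0,"y":0,"z":0,"fingers":0.8}
    - {"rx":0,"ry":0,"rz":0,"x":0,"y":0,"z":-0.03,"fingers":0.8}
    - {"rx":0,"ry":0,"rz":0,"x":0,"y":0,"z":-0.08,"fingers":0.8}
    - {"rx":0,"ry":0,"rz":0,"x":-0.02,"y":0,"z":-0.12,"fingers":1}
    - {"rx":0,"ry":0,"rz":0,"x":-0.08,"y":-0.01,"z":-0.12,"fingers":1}
    - {"rx":0,"ry":0,"rz":0,"x":-0.14,"y":-0.02,"z":-0.12,"fingers":1}
    - {"rx":0,"ry":0,"rz":0,"x":-0.2,"y":-0.03,"z":-0.12,"fingers":1}
    - {"rx":0,"ry":0,"rz":0,"x":-0.26,"y":-0.042,"z":-0.12,"fingers":1}
    - {"rx":0,"ry":0,"rz":0,"x":-0.3234,"y":-0.042,"z":-0.12,"fingers":1}
    - {"rx":0,"ry":0,"rz":0,"x":-0.3234,"y":-0.042,"z":-0.12,"fingers":1}

```text
time: 12.42
ee_pos: [0.5416, -0.0133, 0.255]
eef_rot: [0.71, 0.704, -0.0, 0.001]
ft_force: [0.1, 0.7, -0.1]
width: 0.0872
```

```bash
python3 s.py; python3 m.py 5 side wrist
```

```text
12.425 [ 0.5416 -0.0133  0.255 ] 0.0872 yaw of tool y deg -0.49 tilt 0.12 [ 0.1  0.7 -0.1] [-0.    0.18 -0.07  1.73  0.01  1.23 -0.08]
side carton_mid 0.56 top z 0.1304 188 rect [597.9 -71.4] [37.2 50.1] 6.8 circ [595.7 -71.7] 29.1
side can_mid 0.62 top z 0.1176 789 rect [583.1 316.5] [49.7 50.2] 8.7 circ [583.4 316.3] 26.4
side jar_mid 0.71 top z 0.125 227 rect [ 5.406e+02 -3.000e-01] [43.5 44.4] 6.0 circ [540.1  -2.5] 24.4
side tin_mid 0.97 top z 0.0517 292 rect [595.5  -4.4] [41.9 57.7] 3.0 circ [594.6  -1.7] 31.7
side pot_mid 0.72 top z 0.067 460 rect [584.7 139.8] [51.8 55.5] 7.2 circ [584.1 139.2] 28.7Traceback (most recent call last):
  File "m.py", line 10, in <module>
    zt=np.percentile(X[:,2],97) ; T=X[(X[:,2]>zt-0.006)]
    return _quantile_unchecked(
        a, q, axis, out, overwrite_input, method, keepdims, weights)
    return _ureduce(a,
                    func=_quantile_ureduce_func,
    ...<5 lines>...
                    overwrite_input=overwrite_input,
                    method=method)
    r = func(a, **kwargs)
    result = _quantile(arr,
                       quantiles=q,
    ...<2 lines>...
                       out=out,
                       weights=wgt)
    slices_having_nans = np.isnan(arr[-1, ...])
                                  ~~~^^^^^^^^^
IndexError: index -1 is out of bounds for axis 0 with size 0
```

View pics/side5.png

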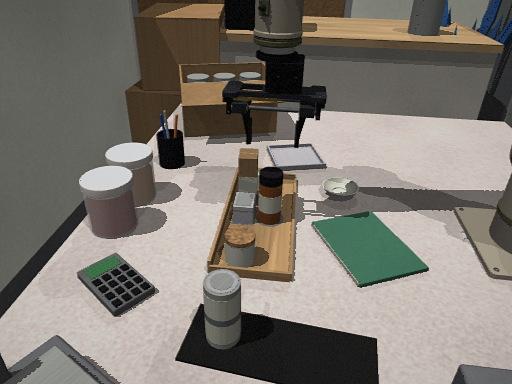

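>>> drive_tool:
  plan:
    - {"rx":0,"ry":0,"rz":0,"x":0,"y":0,"z":0.01,"fingers":1}
    - {"rx":0,"ry":0,"rz":0,"x":0,"y":0,"z":0.05,"fingers":1}
    - {"rx":0,"ry":0,"rz":0,"x":0,"y":0,"z":0.09,"fingers":1}
    - {"rx":0,"ry":0,"rz":0,"x":0,"y":0,"z":0.11,"fingers":1}
    - {"rx":0,"ry":0,"rz":0,"x":0,"y":0,"z":0.1175,"fingers":1}
    - {"rx":0,"ry":0,"rz":0,"x":0,"y":0,"z":0.1175,"fingers":0.65}
    - {"rx":0,"ry":0,"rz":0,"x":0,"y":0,"z":0.1175,"fingers":0.4}
    - {"rx":0,"ry":0,"rz":0,"x":0,"y":0,"z":0.1175,"fingers":0.4}
    - {"rx":0,"ry":0,"rz":0,"x":0,"y":0,"z":0.1175,"fingers":0.4}
    - {"rx":0,"ry":0,"rz":0,"x":0,"y":0,"z":0.1175,"fingers":0.4}
  squeeze: 30

```text
time: 14.02
ee_pos: [0.5419, -0.0074, 0.1375]
eef_rot: [0.707, 0.707, 0.0, 0.0]
ft_force: [-0.8, 0.2, 2.2]
width: 0.0493
```

```bash
python3 s.py
```

```text
14.025 [ 0.5419 -0.0074  0.1375] 0.0493 yaw of tool y deg -0.0 tilt 0.02 [-0.8  0.2  2.2] [-0.01  0.3  -0.07  1.85  0.03  0.99 -0.09]
```

>>> drive_tool:
  plan:
    - {"rx":0,"ry":0,"rz":0,"x":0,"y":0,"z":-0.03,"fingers":0.4}
    - {"rx":0,"ry":0,"rz":0,"x":0,"y":0,"z":-0.08,"fingers":0.4}
    - {"rx":0,"ry":0,"rz":0,"x":0.01,"y":-0.01,"z":-0.13,"fingers":0.4}
    - {"rx":0,"ry":0,"rz":0,"x":0.05,"y":-0.02,"z":-0.14,"fingers":0.4}
    - {"rx":0,"ry":0,"rz":0,"x":0.1,"y":-0.03,"z":-0.14,"fingers":0.4}
    - {"rx":0,"ry":0,"rz":0,"x":0.15,"y":-0.04,"z":-0.14,"fingers":0.4}
    - {"rx":0,"ry":0,"rz":0,"x":0.2,"y":-0.0454,"z":-0.14,"fingers":0.4}
    - {"rx":0,"ry":0,"rz":0,"x":0.25,"y":-0.0454,"z":-0.14,"fingers":0.4}
    - {"rx":0,"ry":0,"rz":0,"x":0.3,"y":-0.0454,"z":-0.14,"fingers":0.4}
    - {"rx":0,"ry":0,"rz":0,"x":0.333,"y":-0.0454,"z":-0.14,"fingers":0.4}
    - {"rx":0,"ry":0,"rz":0,"x":0.333,"y":-0.0454,"z":-0.14,"fingers":0.4}
    - {"rx":0,"ry":0,"rz":0,"x":0.333,"y":-0.0454,"z":-0.14,"fingers":0.4}

```text
time: 15.52
ee_pos: [0.4966, 0.3248, 0.2768]
eef_rot: [0.707, 0.707, -0.0, 0.0]
ft_force: [-0.4, -0.8, -1.4]
width: 0.0497
```

>>> drive_tool:
  plan:
    - {"rx":0,"ry":0,"rz":0,"x":0,"y":0,"z":0.04,"fingers":0.4}
    - {"rx":0,"ry":0,"rz":0,"x":0,"y":0,"z":0.09,"fingers":0.4}
    - {"rx":0,"ry":0,"rz":0,"x":0,"y":0,"z":0.12,"fingers":0.4}
    - {"rx":0,"ry":0,"rz":0,"x":0,"y":0,"z":0.135,"fingers":0.4}
    - {"rx":0,"ry":0,"rz":0,"x":0,"y":0,"z":0.14,"fingers":0.4}
    - {"rx":0,"ry":0,"rz":0,"x":0,"y":0,"z":0.142,"fingers":0.4}
    - {"rx":0,"ry":0,"rz":0,"x":0,"y":0,"z":0.142,"fingers":0.4}
    - {"rx":0,"ry":0,"rz":0,"x":0,"y":0,"z":0.142,"fingers":0.4}

```text
time: 16.52
ee_pos: [0.4968, 0.3258, 0.1361]
eef_rot: [0.707, 0.707, 0.001, 0.0]
ft_force: [-0.4, -0.5, -2.3]
width: 0.0494
```

```bash
python3 s.py
```

```text
16.525 [0.4968 0.3258 0.1361] 0.0494 yaw of tool y deg -0.0 tilt 0.08 [-0.4 -0.5 -2.3] [-0.41  0.42 -0.3   1.71  0.14  1.04 -0.76]
```

>>> drive_tool:
  plan:
    - {"rx":0,"ry":0,"rz":0,"x":0,"y":0,"z":0.0015,"fingers":0.4}
    - {"rx":0,"ry":0,"rz":0,"x":0,"y":0,"z":0.0015,"fingers":0.4}
    - {"rx":0,"ry":0,"rz":0,"x":0,"y":0,"z":0.0015,"fingers":0.75}
    - {"rx":0,"ry":0,"rz":0,"x":0,"y":0,"z":0.0015,"fingers":0.75}
    - {"rx":0,"ry":0,"rz":0,"x":0,"y":0,"z":0.0015,"fingers":0.75}
    - {"rx":0,"ry":0,"rz":0,"x":0,"y":0,"z":-0.03,"fingers":0.75}
    - {"rx":0,"ry":0,"rz":0,"x":0,"y":0,"z":-0.08,"fingers":0.75}
    - {"rx":0,"ry":0,"rz":0,"x":-0.02,"y":0,"z":-0.12,"fingers":1}

```text
time: 17.52
ee_pos: [0.496, 0.3069, 0.2571]
eef_rot: [0.706, 0.708, 0.001, -0.0]
ft_force: [0.9, -0.5, -0.2]
width: 0.0697
```

```bash
python3 s.py
```

```text
17.525 [0.496  0.3069 0.2571] 0.0697 yaw of tool y deg 0.14 tilt 0.09 [ 0.9 -0.5 -0.2] [-0.38  0.28 -0.31  1.61  0.09  1.26 -0.69]
```

>>> drive_tool:
  plan:
    - {"rx":0,"ry":0,"rz":0,"x":-0.05,"y":0.015,"z":0,"fingers":1}
    - {"rx":0,"ry":0,"rz":0,"x":-0.1,"y":0.03,"z":0,"fingers":1}
    - {"rx":0,"ry":0,"rz":-0.004,"x":-0.15,"y":0.045,"z":0,"fingers":1}
    - {"rx":0,"ry":0,"rz":-0.008,"x":-0.2,"y":0.06,"z":0,"fingers":1}
    - {"rx":0,"ry":0,"rz":-0.0128,"x":-0.25,"y":0.08,"z":0,"fingers":1}
    - {"rx":0,"ry":0,"rz":-0.0128,"x":-0.3,"y":0.1013,"z":0,"fingers":1}
    - {"rx":0,"ry":0,"rz":-0.0128,"x":-0.35,"y":0.1013,"z":0,"fingers":1}
    - {"rx":0,"ry":0,"rz":-0.0128,"x":-0.381,"y":0.1013,"z":0,"fingers":1}
    - {"rx":0,"ry":0,"rz":-0.0128,"x":-0.381,"y":0.1013,"z":0,"fingers":1}
    - {"rx":0,"ry":0,"rz":-0.0128,"x":-0.381,"y":0.1013,"z":0,"fingers":1}

```text
time: 18.77
ee_pos: [0.5978, -0.0743, 0.2552]
eef_rot: [0.678, 0.735, 0.0, -0.0]
ft_force: [0.5, 0.5, 0.7]
width: 0.0871
```

```bash
python3 s.py; sed -i 's/            zt=/            if len(X)<5: continue\n            zt=/' m.py; python3 m.py 6 side scene
```

```text
18.775 [ 0.5978 -0.0743  0.2552] 0.0871 yaw of tool y deg 4.66 tilt 0.04 [0.5 0.5 0.7] [ 0.11  0.31 -0.08  1.57  0.02  1.26  0.11]
side carton_mid 0.62 top z 0.1305 180 rect [597.  -70.2] [35.7 49. ] 6.7 circ [595.1 -70.4] 29.2
side can_mid 0.89 top z 0.1176 762 rect [583.6 317.5] [48.5 48.6] 16.9 circ [583.  316.4] 25.9
side jar_mid 0.69 top z 0.1233 777 rect [496.2 330.1] [45.  46.8] 4.6 circ [496.1 329.5] 24.5
side tin_mid 0.66 top z 0.0516 281 rect [595.2  -5.2] [40.9 57.2] 2.9 circ [596.  -4.] 31.5
side pot_mid 0.79 top z 0.0669 459 rect [584.  141.7] [52.3 53.4] 16.8 circ [582.8 141. ] 28.1
side packet_mid 0.63 top z 0.0471 85 rect [ 568.8 -151.4] [20.1 42.2] 5.9 circ [ 568.9 -150.8] 22.8
side mat 0.97 top z 0.0056 8154 rect [496.1 326.8] [110.9 288.1] 84.5 circ [496.6 327.5] 151.6
side tray 0.76 top z 0.0142 204 rect [ 494.3 -323.2] [137.  141.1] 16.9 circ [ 493.2 -321. ] 90.8
scene carton_mid 0.57 top z 0.1322 167 rect [602.7 -77.9] [33.2 46.6] 3.4 circ [604.7 -77.7] 25.9
scene can_mid 0.98 top z 0.1194 146 rect [587.7 309.5] [43.3 46. ] 62.6 circ [587.7 310.3] 24.8
scene jar_mid 0.8 top z 0.1257 107 rect [499.1 322.3] [41.4 44.8] 86.4 circ [499.  324.4] 24.8
scene tin_mid 0.92 top z 0.0536 193 rect [602.4 -12.7] [38.3 53.8] 4.4 circ [602.3 -11.9] 30.7
scene pot_mid 0.91 top z 0.0695 191 rect [586.  135.4] [50.4 51.7] 64.2 circ [586.8 134.3] 28.0
scene packet_mid 0.6 top z 0.0494 282 rect [ 586.8 -157.6] [62.5 47.1] 6.6 circ [ 589.5 -155.5] 34.8
scene mat 0.88 top z 0.0083 848 rect [500.3 318.7] [101.8 282.4] 85.6 circ [501.  322.1] 144.3
scene tray 0.81 top z 0.0159 266 rect [ 495.1 -327.5] [141.5 134.4] 15.9 circ [ 495.2 -327.3] 95.3
```

View pics/side6.png

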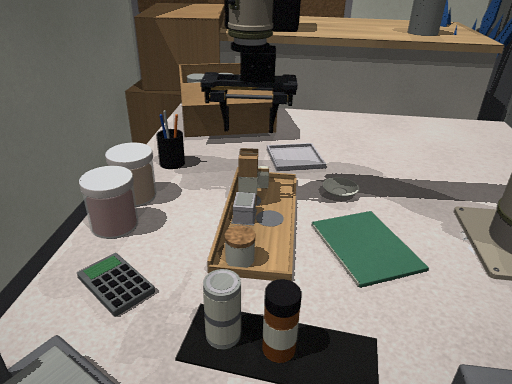

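View pics/scene6.png

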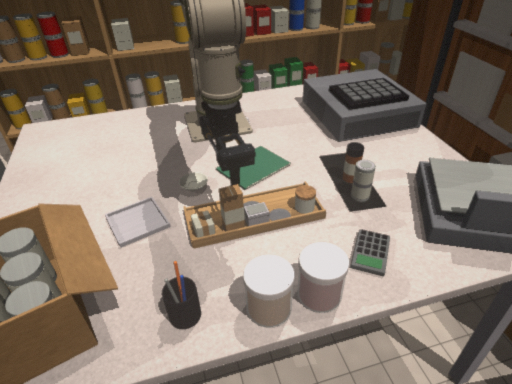

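>>> drive_tool:
  plan:
    - {"rx":0,"ry":0,"rz":0,"x":0,"y":0,"z":0.04,"fingers":1}
    - {"rx":0,"ry":0,"rz":0,"x":0,"y":0,"z":0.08,"fingers":1}
    - {"rx":0,"ry":0,"rz":0,"x":0,"y":0,"z":0.105,"fingers":1}
    - {"rx":0,"ry":0,"rz":0,"x":0,"y":0,"z":0.115,"fingers":1}
    - {"rx":0,"ry":0,"rz":0,"x":0,"y":0,"z":0.115,"fingers":0.65}
    - {"rx":0,"ry":0,"rz":0,"x":0,"y":0,"z":0.115,"fingers":0.3}
    - {"rx":0,"ry":0,"rz":0,"x":0,"y":0,"z":0.115,"fingers":0.3}
    - {"rx":0,"ry":0,"rz":0,"x":0,"y":0,"z":0.115,"fingers":0.3}
    - {"rx":0,"ry":0,"rz":0,"x":0,"y":0,"z":0.115,"fingers":0.3}
    - {"rx":0,"ry":0,"rz":0,"x":0,"y":0,"z":0.115,"fingers":0.3}
  squeeze: 25

```text
time: 20.92
ee_pos: [0.5978, -0.0754, 0.1404]
eef_rot: [0.678, 0.735, 0.0, 0.0]
ft_force: [-0.7, -0.3, 1.0]
width: 0.042
```

```bash
python3 s.py
```

```text
20.925 [ 0.5978 -0.0754  0.1404] 0.042 yaw of tool y deg 4.61 tilt 0.01 [-0.7 -0.3  1. ] [ 0.11  0.41 -0.08  1.69  0.04  1.04  0.1 ]
```

>>> drive_tool:
  plan:
    - {"rx":0,"ry":0,"rz":0,"x":0,"y":0,"z":-0.03,"fingers":0.3}
    - {"rx":0,"ry":0,"rz":0,"x":0,"y":0,"z":-0.08,"fingers":0.3}
    - {"rx":0,"ry":0,"rz":0,"x":0.0,"y":0,"z":-0.12,"fingers":0.3}
    - {"rx":0,"ry":0,"rz":0,"x":0.04,"y":-0.015,"z":-0.14,"fingers":0.3}
    - {"rx":0,"ry":0,"rz":0,"x":0.09,"y":-0.033,"z":-0.14,"fingers":0.3}
    - {"rx":0,"ry":0,"rz":0,"x":0.14,"y":-0.051,"z":-0.14,"fingers":0.3}
    - {"rx":0,"ry":0,"rz":0,"x":0.19,"y":-0.07,"z":-0.14,"fingers":0.3}
    - {"rx":0,"ry":0,"rz":0,"x":0.24,"y":-0.088,"z":-0.14,"fingers":0.3}
    - {"rx":0,"ry":0,"rz":0,"x":0.29,"y":-0.106,"z":-0.14,"fingers":0.3}
    - {"rx":0,"ry":0,"rz":0,"x":0.34,"y":-0.124,"z":-0.14,"fingers":0.3}
    - {"rx":0,"ry":0,"rz":0,"x":0.39,"y":-0.143,"z":-0.14,"fingers":0.3}
    - {"rx":0,"ry":0,"rz":0,"x":0.4243,"y":-0.1552,"z":-0.14,"fingers":0.3}

```text
time: 22.42
ee_pos: [0.4071, 0.3372, 0.2801]
eef_rot: [0.677, 0.736, -0.0, -0.0]
ft_force: [0.3, 0.3, -3.0]
width: 0.0416
```

>>> drive_tool:
  plan:
    - {"rx":0,"ry":0,"rz":0,"x":0,"y":0,"z":0,"fingers":0.3}
    - {"rx":0,"ry":0,"rz":0,"x":0,"y":0,"z":0.01,"fingers":0.3}
    - {"rx":0,"ry":0,"rz":0,"x":0,"y":0,"z":0.04,"fingers":0.3}
    - {"rx":0,"ry":0,"rz":0,"x":0,"y":0,"z":0.08,"fingers":0.3}
    - {"rx":0,"ry":0,"rz":0,"x":0,"y":0,"z":0.115,"fingers":0.3}
    - {"rx":0,"ry":0,"rz":0,"x":0,"y":0,"z":0.135,"fingers":0.3}
    - {"rx":0,"ry":0,"rz":0,"x":0,"y":0,"z":0.141,"fingers":0.3}
    - {"rx":0,"ry":0,"rz":0,"x":0,"y":0,"z":0.142,"fingers":0.3}
    - {"rx":0,"ry":0,"rz":0,"x":0,"y":0,"z":0.142,"fingers":0.3}
    - {"rx":0,"ry":0,"rz":0,"x":0,"y":0,"z":0.142,"fingers":0.3}

```text
time: 23.68
ee_pos: [0.4093, 0.3349, 0.1385]
eef_rot: [0.678, 0.735, 0.0, 0.0]
ft_force: [-0.8, -0.3, -1.5]
width: 0.0419
```

```bash
python3 s.py
```

```text
23.675 [0.4093 0.3349 0.1385] 0.0419 yaw of tool y deg 4.58 tilt 0.04 [-0.8 -0.3 -1.5] [-0.41  0.3  -0.41  1.87  0.14  1.   -0.8 ]
```

>>> drive_tool:
  plan:
    - {"rx":0,"ry":0,"rz":0,"x":0,"y":0,"z":0.0015,"fingers":0.3}
    - {"rx":0,"ry":0,"rz":0,"x":0,"y":0,"z":0.0015,"fingers":0.3}
    - {"rx":0,"ry":0,"rz":0,"x":0,"y":0,"z":0.0015,"fingers":0.7}
    - {"rx":0,"ry":0,"rz":0,"x":0,"y":0,"z":0.0015,"fingers":0.7}
    - {"rx":0,"ry":0,"rz":0,"x":0,"y":0,"z":0.0015,"fingers":0.7}
    - {"rx":0,"ry":0,"rz":0,"x":0,"y":0,"z":-0.03,"fingers":0.7}
    - {"rx":0,"ry":0,"rz":0,"x":0,"y":0,"z":-0.08,"fingers":0.7}
    - {"rx":0,"ry":0,"rz":0,"x":0,"y":0,"z":-0.13,"fingers":1}

```text
time: 24.68
ee_pos: [0.4087, 0.335, 0.2695]
eef_rot: [0.678, 0.735, -0.0, -0.0]
ft_force: [0.4, 0.9, -0.4]
width: 0.0654
```

```bash
python3 s.py;  python3 m.py 7 side
```

```text
24.675 [0.4087 0.335  0.2695] 0.0654 yaw of tool y deg 4.62 tilt 0.03 [ 0.4  0.9 -0.4] [-0.39  0.16 -0.42  1.73  0.07  1.27 -0.75]
side carton_mid 0.87 top z 0.1289 973 rect [410.  336.4] [40.7 52.3] 5.1 circ [410.4 337.1] 31.9
side can_mid 0.55 top z 0.1175 818 rect [582.8 316.3] [51.4 50.6] 49.1 circ [583.6 314.7] 27.1
side jar_mid 0.94 top z 0.1233 768 rect [495.6 330.3] [46.6 46.7] 62.5 circ [496.2 329.1] 24.6
side tin_mid 0.86 top z 0.0516 302 rect [595.7  -5.4] [43.2 57.2] 1.1 circ [594.2  -4.5] 33.5
side pot_mid 0.87 top z 0.0669 455 rect [584.1 140.7] [52.  53.8] 18.5 circ [583.3 140.5] 27.9
side packet_mid 0.92 top z 0.0471 204 rect [ 585.7 -150.2] [54.  48.3] 5.3 circ [ 585.5 -149.9] 32.7
side mat 0.58 top z 0.0057 6096 rect [496.  327.6] [108.9 287.5] 84.5 circ [496.6 325.6] 150.7
side tray 0.6 top z 0.0142 163 rect [ 495.2 -324.3] [137.  144.2] 16.8 circ [ 493.8 -324.9] 95.6
```

View pics/side7.png

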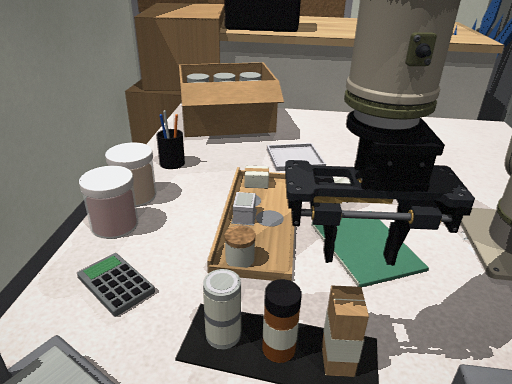

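>>> drive_tool:
  plan:
    - {"rx":0,"ry":0,"rz":0.025,"x":-0.04,"y":0.018,"z":0,"fingers":1}
    - {"rx":0,"ry":0,"rz":0.05,"x":-0.08,"y":0.036,"z":0,"fingers":1}
    - {"rx":0,"ry":0,"rz":0.075,"x":-0.12,"y":0.054,"z":0,"fingers":1}
    - {"rx":0,"ry":0,"rz":0.1,"x":-0.16,"y":0.072,"z":0,"fingers":1}
    - {"rx":0,"ry":0,"rz":0.125,"x":-0.2,"y":0.09,"z":0,"fingers":1}
    - {"rx":0,"ry":0,"rz":0.15,"x":-0.24,"y":0.108,"z":0,"fingers":1}
    - {"rx":0,"ry":0,"rz":0.175,"x":-0.28,"y":0.126,"z":0,"fingers":1}
    - {"rx":0,"ry":0,"rz":0.2,"x":-0.32,"y":0.144,"z":0,"fingers":1}
    - {"rx":0,"ry":0,"rz":0.225,"x":-0.358,"y":0.1598,"z":0,"fingers":1}
    - {"rx":0,"ry":0,"rz":0.25,"x":-0.358,"y":0.1598,"z":0.03,"fingers":1}
    - {"rx":0,"ry":0,"rz":0.2586,"x":-0.358,"y":0.1598,"z":0.06,"fingers":1}
    - {"rx":0,"ry":0,"rz":0.2586,"x":-0.358,"y":0.1598,"z":0.06,"fingers":1}

```text
time: 26.62
ee_pos: [0.5955, -0.0089, 0.2053]
eef_rot: [1.0, 0.013, -0.003, 0.0]
ft_force: [-0.1, 0.2, 0.7]
width: 0.0869
```

```bash
python3 s.py;  python3 m.py 8 side wrist; python3 s.py
```

```text
26.625 [ 0.5955 -0.0089  0.2053] 0.0869 yaw of tool y deg -88.45 tilt 0.33 [-0.1  0.2  0.7] [-0.06  0.33  0.    1.65 -0.    1.17 -1.6 ]
side carton_mid 0.71 top z 0.1289 954 rect [410.  336.5] [40.5 52.1] 5.6 circ [409.3 336.7] 31.3
side can_mid 0.66 top z 0.1176 803 rect [583.9 316.5] [50.9 50.8] 29.4 circ [583.1 315.5] 26.6
side jar_mid 0.82 top z 0.1233 747 rect [496.9 330. ] [43.7 45.3] 4.6 circ [496.2 330.3] 24.1
side tin_mid 0.94 top z 0.0517 273 rect [594.3  -3.5] [41.2 54.4] 0.3 circ [595.   -3.1] 31.5
side pot_mid 0.76 top z 0.067 467 rect [583.5 141.2] [53.9 52.9] 11.5 circ [583.6 140.8] 27.7
side packet_mid 0.72 top z 0.0474 163 rect [ 580.8 -149.5] [44.3 43.1] 5.7 circ [ 582.7 -148.2] 28.6
side mat 0.79 top z 0.0056 6177 rect [495.7 327.3] [110.3 287.1] 83.6 circ [495.6 325.2] 151.9
side tray 0.9 top z 0.0142 255 rect [ 494.9 -324.5] [136.8 143.6] 16.0 circ [ 493.7 -323.5] 94.5
wrist carton_mid 0.27 top z 0.0482 2265 rect [ 588.4 -154.3] [57.1 48.9] 5.7 circ [ 588.3 -153.5] 34.5
wrist tin_mid 0.96 top z 0.0527 2775 rect [596.8  -9.5] [44.4 59.7] 1.3 circ [597.9  -9.5] 34.9
wrist pot_mid 0.65 top z 0.068 2227 rect [592.5 133.8] [56.3 42.4] 76.1 circ [585.5 135.4] 28.4
wrist packet_mid 0.59 top z 0.0482 2313 rect [ 587.8 -154.5] [58.3 49.1] 5.7 circ [ 587.8 -154.5] 35.5
wrist mat 0.86 top z 0.0064 1268 rect [590.9 267.1] [21.5 88.3] 79.7 circ [591.5 270.5] 44.7
wrist tray 0.33 top z 0.0313 2527 rect [637.6  -8.2] [  6.3 369.4] 0.4 circ [637.8  -8.2] 184.7
27.525 [ 0.597  -0.0089  0.2083] 0.087 yaw of tool y deg -88.49 tilt 0.0 [-0.8  0.6  0.6] [-0.06  0.33  0.    1.65 -0.    1.17 -1.6 ]
```

View pics/side8.png

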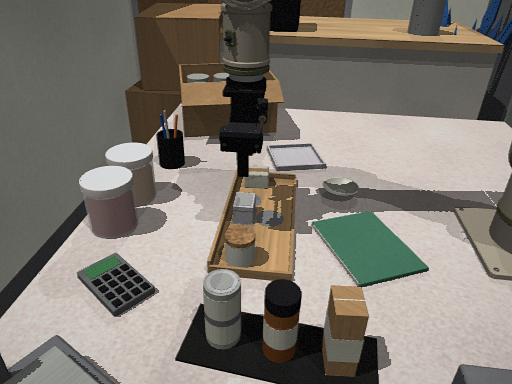

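View pics/wrist8.png

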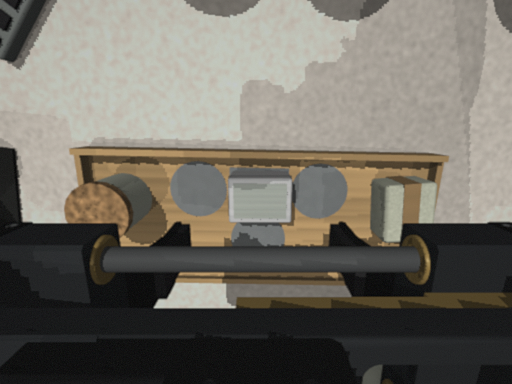

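>>> drive_tool:
  plan:
    - {"rx":0,"ry":0,"rz":0,"x":0,"y":0,"z":0.04,"fingers":1}
    - {"rx":0,"ry":0,"rz":0,"x":0,"y":0,"z":0.08,"fingers":1}
    - {"rx":0,"ry":0,"rz":0,"x":0,"y":0,"z":0.11,"fingers":1}
    - {"rx":0,"ry":0,"rz":0,"x":0,"y":0,"z":0.122,"fingers":1}
    - {"rx":0,"ry":0,"rz":0,"x":0,"y":0,"z":0.126,"fingers":1}
    - {"rx":0,"ry":0,"rz":0,"x":0,"y":0,"z":0.126,"fingers":0.75}
    - {"rx":0,"ry":0,"rz":0,"x":0,"y":0,"z":0.126,"fingers":0.5}
    - {"rx":0,"ry":0,"rz":0,"x":0,"y":0,"z":0.126,"fingers":0.5}
    - {"rx":0,"ry":0,"rz":0,"x":0,"y":0,"z":0.126,"fingers":0.5}
    - {"rx":0,"ry":0,"rz":0,"x":0,"y":0,"z":0.126,"fingers":0.5}
  squeeze: 25

```text
time: 28.78
ee_pos: [0.5973, -0.009, 0.0828]
eef_rot: [1.0, 0.013, 0.0, -0.0]
ft_force: [-1.2, 0.0, 5.0]
width: 0.0601
```

```bash
python3 s.py
python3 - <<'E'
import numpy as np,cv2
d=np.load('pics/wrist8.npz');P=d['P'];c=d['col'].astype(int)
hsv=cv2.cvtColor(d['col'],cv2.COLOR_RGB2HSV)
m=((hsv[...,1]<50)&(P[...,2]<0.012)&(P[...,0]>0.49)&(P[...,0]<0.635)&(abs(P[...,1]+0.009)<0.11)).astype(np.uint8)
m=cv2.morphologyEx(m,cv2.MORPH_OPEN,np.ones((5,5)))
n,l,s,ce=cv2.connectedComponentsWithStats(m)
for i in range(1,n):
    if s[i,4]>300:
        T=P[l==i]; print(s[i],ce[i],np.nanmedian(T[:,2]),cv2.minEnclosingCircle((T[:,:2]*1000).astype(np.float32)))
E
```

```text
28.775 [ 0.5973 -0.009   0.0828] 0.0601 yaw of tool y deg -88.49 tilt 0.05 [-1.2  0.   5. ] [-0.06  0.47 -0.    1.74  0.    0.93 -1.61]
[ 171  161   55   55 2386] [197.99538977 188.3101425 ] 0.007583900055376347 ((596.1049194335938, 57.7529411315918), 30.954538345336914)
[ 292  164   55   54 2372] [318.64291737 190.48777403] 0.007572380561113257 ((597.2343139648438, -74.3059310913086), 30.976511001586914)
[ 231  223   54   23 1145] [257.51091703 234.24541485] 0.007598852844897197 ((539.3310546875, -8.812137603759766), 30.58190155029297)
```

>>> drive_tool:
  plan:
    - {"rx":0,"ry":0,"rz":0,"x":0,"y":0,"z":-0.03,"fingers":0.5}
    - {"rx":0,"ry":0,"rz":0,"x":0,"y":0,"z":-0.08,"fingers":0.5}
    - {"rx":0,"ry":0,"rz":0,"x":-0.01,"y":0.03,"z":-0.11,"fingers":0.5}
    - {"rx":0,"ry":0,"rz":0,"x":-0.028,"y":0.08,"z":-0.11,"fingers":0.5}
    - {"rx":0,"ry":0,"rz":0,"x":-0.046,"y":0.13,"z":-0.11,"fingers":0.5}
    - {"rx":0,"ry":0,"rz":0,"x":-0.064,"y":0.18,"z":-0.11,"fingers":0.5}
    - {"rx":0,"ry":0,"rz":0,"x":-0.081,"y":0.23,"z":-0.11,"fingers":0.5}
    - {"rx":0,"ry":0,"rz":0,"x":-0.098,"y":0.28,"z":-0.11,"fingers":0.5}
    - {"rx":0,"ry":0,"rz":0,"x":-0.1112,"y":0.3147,"z":-0.11,"fingers":0.5}
    - {"rx":0,"ry":0,"rz":0,"x":-0.1112,"y":0.3147,"z":-0.11,"fingers":0.5}
    - {"rx":0,"ry":0,"rz":0,"x":-0.1112,"y":0.3147,"z":-0.11,"fingers":0.5}

```text
time: 30.15
ee_pos: [0.4943, -0.3257, 0.1919]
eef_rot: [1.0, 0.013, -0.0, -0.0]
ft_force: [-1.0, 0.3, -1.3]
width: 0.0597
```

```bash
python3 s.py;  python3 m.py 9 scene wrist |egrep 'tin|tray'
```

```text
30.15 [ 0.4943 -0.3257  0.1919] 0.0597 yaw of tool y deg -88.47 tilt 0.05 [-1.   0.3 -1.3] [ 0.36  0.33  0.18  1.68 -0.06  1.13 -0.99]
scene tin_mid 0.79 top z 0.1623 204 rect [ 498.7 -326.2] [53.6 41.1] 89.6 circ [ 497.7 -326.3] 31.4
scene tray 0.57 top z 0.0157 226 rect [ 495.  -325.7] [142.4 131.9] 14.9 circ [ 495.9 -327.5] 93.4
wrist tin_mid 0.74 top z 0.162 5055 rect [ 497.3 -327. ] [38.3 59.1] 1.7 circ [ 497.1 -326.7] 34.0
wrist tray 0.55 top z 0.0155 1767 rect [ 494.5 -327.8] [137.7 139.6] 16.1 circ [ 493.8 -328.1] 96.2
```

View pics/scene9.png

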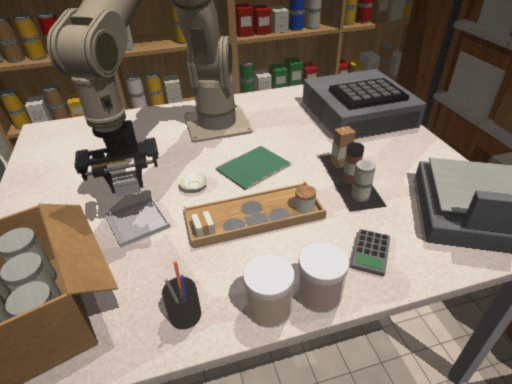

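View pics/wrist9.png

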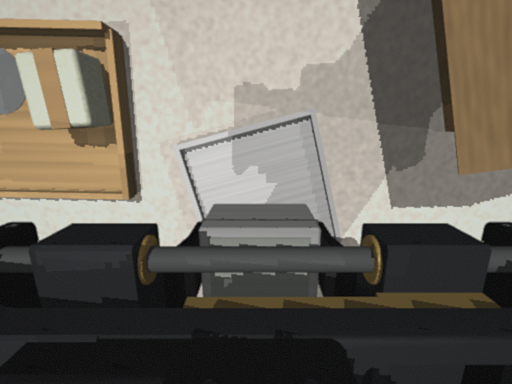

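>>> drive_tool:
  plan:
    - {"rx":0,"ry":0,"rz":0,"x":0,"y":0.001,"z":0.04,"fingers":0.5}
    - {"rx":0,"ry":0,"rz":0,"x":0,"y":0.001,"z":0.08,"fingers":0.5}
    - {"rx":0,"ry":0,"rz":0,"x":0,"y":0.001,"z":0.1,"fingers":0.5}
    - {"rx":0,"ry":0,"rz":0,"x":0,"y":0.001,"z":0.108,"fingers":0.5}
    - {"rx":0,"ry":0,"rz":0,"x":0,"y":0.001,"z":0.111,"fingers":0.5}
    - {"rx":0,"ry":0,"rz":0,"x":0,"y":0.001,"z":0.1115,"fingers":0.5}
    - {"rx":0,"ry":0,"rz":0,"x":0,"y":0.001,"z":0.1115,"fingers":0.5}

```text
time: 31.92
ee_pos: [0.4947, -0.3278, 0.0818]
eef_rot: [1.0, 0.013, 0.001, 0.0]
ft_force: [-1.0, 0.2, 3.6]
width: 0.0598
```

```bash
python3 s.py
```

```text
31.925 [ 0.4947 -0.3278  0.0818] 0.0598 yaw of tool y deg -88.49 tilt 0.11 [-1.   0.2  3.6] [ 0.38  0.47  0.16  1.76 -0.09  0.92 -0.97]
```

Contact made; release and rise.

>>> drive_tool:
  plan:
    - {"rx":0,"ry":0,"rz":0,"x":0,"y":0,"z":0,"fingers":0.85}
    - {"rx":0,"ry":0,"rz":0,"x":0,"y":0,"z":0,"fingers":0.85}
    - {"rx":0,"ry":0,"rz":0,"x":0,"y":0,"z":0,"fingers":0.85}
    - {"rx":0,"ry":0,"rz":0,"x":0,"y":0,"z":-0.03,"fingers":0.85}
    - {"rx":0,"ry":0,"rz":0,"x":0,"y":0,"z":-0.08,"fingers":0.85}
    - {"rx":0,"ry":0,"rz":0,"x":0,"y":0,"z":-0.13,"fingers":1}
    - {"rx":0,"ry":0,"rz":0,"x":0,"y":0,"z":-0.18,"fingers":1}
    - {"rx":0,"ry":0,"rz":0,"x":0,"y":0,"z":-0.18,"fingers":1}

```text
time: 32.92
ee_pos: [0.4956, -0.3285, 0.2653]
eef_rot: [1.0, 0.013, 0.003, 0.002]
ft_force: [0.1, -0.1, -0.2]
width: 0.0863
```

```bash
python3 s.py;  python3 m.py 10 scene side wrist |egrep 'tin|tray|can|jar|carton'; python3 s.py
```

```text
32.925 [ 0.4956 -0.3285  0.2653] 0.0863 yaw of tool y deg -88.5 tilt 0.44 [ 0.1 -0.1 -0.2] [ 0.35  0.27  0.19  1.6  -0.05  1.27 -1.  ]
scene carton_mid 0.61 top z 0.1305 108 rect [413.6 330.6] [39. 48.] 5.1 circ [415.2 331. ] 26.3
scene can_mid 0.97 top z 0.1196 148 rect [587.2 309.8] [43.5 46.2] 61.9 circ [588.5 310.4] 24.9
scene jar_mid 0.72 top z 0.1253 99 rect [503.2 322.2] [40.5 38.1] 61.2 circ [502.4 321.4] 21.8
scene tin_mid 0.93 top z 0.0525 201 rect [ 496.6 -328.4] [43.  54.6] 4.3 circ [ 501.2 -327.7] 30.8
scene tray 0.66 top z 0.0162 191 rect [ 495.7 -327.7] [139.9 132.7] 16.8 circ [ 495.5 -327.7] 93.4
side carton_mid 0.68 top z 0.1289 940 rect [410.3 336.4] [40.1 51.5] 5.0 circ [410.  338.5] 29.7
side can_mid 0.91 top z 0.1175 785 rect [583.  317.1] [49.7 49.9] 9.3 circ [583.  316.2] 26.1
side jar_mid 0.72 top z 0.1234 794 rect [496.3 330. ] [47.6 46.7] 7.6 circ [496.  329.4] 24.7
side tin_mid 0.66 top z 0.0056 5992 rect [495.6 328.5] [108. 287.] 85.1 circ [495.3 329. ] 150.9
side tray 0.72 top z 0.0147 197 rect [ 494.3 -323.9] [136.9 142.7] 16.0 circ [ 493.8 -324. ] 95.7
wrist tin_mid 0.95 top z 0.0518 1907 rect [ 495.  -328.4] [43.2 59.5] 2.4 circ [ 495.8 -328.3] 34.5
wrist tray 0.62 top z 0.0155 1433 rect [ 493.3 -327.7] [137.8 138.1] 16.4 circ [ 494.  -327.9] 95.4
34.275 [ 0.4942 -0.3274  0.2608] 0.0873 yaw of tool y deg -88.49 tilt 0.01 [ 0.3 -0.1 -0.2] [ 0.35  0.28  0.19  1.6  -0.05  1.26 -1.  ]
```

View pics/scene10.png

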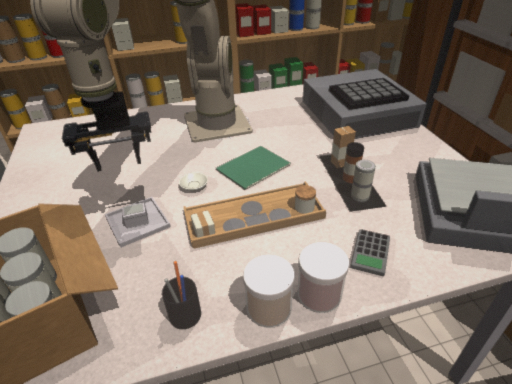

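>>> drive_tool:
  plan:
    - {"rx":0,"ry":0,"rz":-0.0215,"x":-0.0056,"y":-0.0554,"z":0,"fingers":1}
    - {"rx":0,"ry":0,"rz":-0.043,"x":-0.0112,"y":-0.1108,"z":0,"fingers":1}
    - {"rx":0,"ry":0,"rz":-0.0645,"x":-0.0168,"y":-0.1662,"z":0,"fingers":1}
    - {"rx":0,"ry":0,"rz":-0.086,"x":-0.0224,"y":-0.2216,"z":0,"fingers":1}
    - {"rx":0,"ry":0,"rz":-0.1075,"x":-0.028,"y":-0.277,"z":0,"fingers":1}
    - {"rx":0,"ry":0,"rz":-0.129,"x":-0.0336,"y":-0.3324,"z":0,"fingers":1}
    - {"rx":0,"ry":0,"rz":-0.1505,"x":-0.0392,"y":-0.3878,"z":0,"fingers":1}
    - {"rx":0,"ry":0,"rz":-0.172,"x":-0.0448,"y":-0.4432,"z":0,"fingers":1}
    - {"rx":0,"ry":0,"rz":-0.1935,"x":-0.0504,"y":-0.4986,"z":0,"fingers":1}
    - {"rx":0,"ry":0,"rz":-0.215,"x":-0.056,"y":-0.554,"z":0,"fingers":1}
    - {"rx":0,"ry":0,"rz":-0.2365,"x":-0.0616,"y":-0.6094,"z":0,"fingers":1}
    - {"rx":0,"ry":0,"rz":-0.2586,"x":-0.0674,"y":-0.6644,"z":0,"fingers":1}

```text
time: 35.78
ee_pos: [0.4089, 0.3366, 0.261]
eef_rot: [0.677, 0.736, 0.0, 0.0]
ft_force: [0.7, 0.5, 0.1]
width: 0.0868
```

```bash
python3 - <<'E'
from h import *
for i in range(8): viewer.camera('side')
E
python3 s.py
```

```text
36.175 [0.4099 0.3337 0.2608] 0.087 yaw of tool y deg 4.46 tilt 0.04 [-0.9 -0.3  1.1] [-0.34  0.18 -0.48  1.74  0.09  1.25 -0.76]
```

>>> drive_tool:
  plan:
    - {"rx":0,"ry":0,"rz":0,"x":0.001,"y":0,"z":0,"fingers":0.7}
    - {"rx":0,"ry":0,"rz":0,"x":0.001,"y":0,"z":0.02,"fingers":0.7}
    - {"rx":0,"ry":0,"rz":0,"x":0.001,"y":0,"z":0.06,"fingers":0.7}
    - {"rx":0,"ry":0,"rz":0,"x":0.001,"y":0,"z":0.1,"fingers":0.7}
    - {"rx":0,"ry":0,"rz":0,"x":0.001,"y":0,"z":0.118,"fingers":0.7}
    - {"rx":0,"ry":0,"rz":0,"x":0.001,"y":0,"z":0.1235,"fingers":0.7}
    - {"rx":0,"ry":0,"rz":0,"x":0.001,"y":0,"z":0.1235,"fingers":0.7}
    - {"rx":0,"ry":0,"rz":0,"x":0.001,"y":0,"z":0.1235,"fingers":0.3}
    - {"rx":0,"ry":0,"rz":0,"x":0.001,"y":0,"z":0.1235,"fingers":0.3}
    - {"rx":0,"ry":0,"rz":0,"x":0.001,"y":0,"z":0.1235,"fingers":0.3}
    - {"rx":0,"ry":0,"rz":0,"x":0.001,"y":0,"z":0.1235,"fingers":0.3}
  squeeze: 25

```text
time: 37.55
ee_pos: [0.4094, 0.3361, 0.1378]
eef_rot: [0.678, 0.735, 0.0, 0.0]
ft_force: [-0.4, -0.9, 5.2]
width: 0.042
```

```bash
python3 s.py
```

```text
37.55 [0.4094 0.3361 0.1378] 0.042 yaw of tool y deg 4.61 tilt 0.05 [-0.4 -0.9  5.2] [-0.36  0.31 -0.47  1.87  0.16  1.   -0.82]
```

>>> drive_tool:
  plan:
    - {"rx":0,"ry":0,"rz":0,"x":0,"y":0,"z":-0.03,"fingers":0.3}
    - {"rx":0,"ry":0,"rz":0,"x":0,"y":0,"z":-0.08,"fingers":0.3}
    - {"rx":0,"ry":0,"rz":0,"x":0,"y":0,"z":-0.12,"fingers":0.3}
    - {"rx":0,"ry":0,"rz":0,"x":-0.03,"y":0.011,"z":-0.14,"fingers":0.3}
    - {"rx":0,"ry":0,"rz":0,"x":-0.08,"y":0.029,"z":-0.14,"fingers":0.3}
    - {"rx":0,"ry":0,"rz":0,"x":-0.13,"y":0.047,"z":-0.14,"fingers":0.3}
    - {"rx":0,"ry":0,"rz":0,"x":-0.18,"y":0.066,"z":-0.14,"fingers":0.3}
    - {"rx":0,"ry":0,"rz":0,"x":-0.23,"y":0.084,"z":-0.14,"fingers":0.3}
    - {"rx":0,"ry":0,"rz":0,"x":-0.28,"y":0.102,"z":-0.14,"fingers":0.3}
    - {"rx":0,"ry":0,"rz":0,"x":-0.33,"y":0.12,"z":-0.14,"fingers":0.3}
    - {"rx":0,"ry":0,"rz":0,"x":-0.38,"y":0.139,"z":-0.14,"fingers":0.3}
    - {"rx":0,"ry":0,"rz":0,"x":-0.4243,"y":0.1548,"z":-0.14,"fingers":0.3}

```text
time: 39.05
ee_pos: [0.5978, -0.0766, 0.2767]
eef_rot: [0.678, 0.735, -0.0, -0.0]
ft_force: [-0.2, 0.4, -1.7]
width: 0.0419
```

>>> drive_tool:
  plan:
    - {"rx":0,"ry":0,"rz":0,"x":0,"y":0,"z":0,"fingers":0.3}
    - {"rx":0,"ry":0,"rz":0,"x":0,"y":0,"z":0.0,"fingers":0.3}
    - {"rx":0,"ry":0,"rz":0,"x":0,"y":0,"z":0.03,"fingers":0.3}
    - {"rx":0,"ry":0,"rz":0,"x":0,"y":0,"z":0.07,"fingers":0.3}
    - {"rx":0,"ry":0,"rz":0,"x":0,"y":0,"z":0.105,"fingers":0.3}
    - {"rx":0,"ry":0,"rz":0,"x":0,"y":0,"z":0.125,"fingers":0.3}
    - {"rx":0,"ry":0,"rz":0,"x":0,"y":0,"z":0.135,"fingers":0.3}
    - {"rx":0,"ry":0,"rz":0,"x":0,"y":0,"z":0.1375,"fingers":0.3}
    - {"rx":0,"ry":0,"rz":0,"x":0,"y":0,"z":0.1375,"fingers":0.3}
    - {"rx":0,"ry":0,"rz":0,"x":0,"y":0,"z":0.1375,"fingers":0.3}

```text
time: 40.3
ee_pos: [0.598, -0.0746, 0.1407]
eef_rot: [0.678, 0.735, 0.0, 0.001]
ft_force: [-0.1, 0.3, -2.3]
width: 0.0419
```

```bash
python3 s.py
```

```text
40.3 [ 0.598  -0.0746  0.1407] 0.0419 yaw of tool y deg 4.61 tilt 0.09 [-0.1  0.3 -2.3] [ 0.16  0.41 -0.14  1.69  0.06  1.05  0.08]
```

>>> drive_tool:
  plan:
    - {"rx":0,"ry":0,"rz":0,"x":0,"y":0,"z":0.001,"fingers":0.3}
    - {"rx":0,"ry":0,"rz":0,"x":0,"y":0,"z":0.0015,"fingers":0.3}
    - {"rx":0,"ry":0,"rz":0,"x":0,"y":0,"z":0.0015,"fingers":0.3}
    - {"rx":0,"ry":0,"rz":0,"x":0,"y":0,"z":0.0015,"fingers":0.8}
    - {"rx":0,"ry":0,"rz":0,"x":0,"y":0,"z":0.0015,"fingers":0.8}
    - {"rx":0,"ry":0,"rz":0,"x":0,"y":0,"z":0.0015,"fingers":0.8}
    - {"rx":0,"ry":0,"rz":0,"x":0,"y":0,"z":-0.03,"fingers":0.8}
    - {"rx":0,"ry":0,"rz":0,"x":0,"y":0,"z":-0.08,"fingers":0.8}
    - {"rx":0,"ry":0,"rz":0,"x":0,"y":0,"z":-0.12,"fingers":0.75}
    - {"rx":0,"ry":0,"rz":0,"x":0,"y":0,"z":-0.12,"fingers":0.75}

```text
time: 41.55
ee_pos: [0.599, -0.0746, 0.2635]
eef_rot: [0.678, 0.735, 0.002, 0.002]
ft_force: [-0.7, 0.0, -0.5]
width: 0.0656
```

```bash
python3 s.py; python3 m.py 11 side scene | egrep 'can|jar|carton'; python3 s.py
```

```text
41.55 [ 0.599  -0.0746  0.2635] 0.0656 yaw of tool y deg 4.61 tilt 0.36 [-0.7  0.  -0.5] [ 0.16  0.3  -0.14  1.56  0.04  1.28  0.1 ]
side carton_mid 0.68 top z 0.1303 190 rect [597.9 -71.1] [37.2 48.4] 6.8 circ [596.7 -70. ] 27.7
side can_mid 0.88 top z 0.1175 824 rect [583.1 315.2] [49.6 53.4] 12.7 circ [583.6 315.5] 26.9
side jar_mid 0.62 top z 0.1234 785 rect [496.3 328.5] [48.7 45.7] 89.5 circ [496.2 328.9] 24.7
scene carton_mid 0.57 top z 0.1326 184 rect [602.6 -78.7] [35.4 47.3] 6.6 circ [602.4 -78. ] 27.4
scene can_mid 0.75 top z 0.0528 205 rect [ 499.4 -327.4] [42.  55.9] 4.3 circ [ 499.9 -326.7] 32.3
scene jar_mid 0.92 top z 0.1253 102 rect [502.4 323.5] [41.7 39.8] 37.5 circ [499.7 323.5] 23.1
42.45 [ 0.5976 -0.0746  0.2598] 0.0651 yaw of tool y deg 4.61 tilt 0.01 [ 0.2  0.1 -0.2] [ 0.16  0.31 -0.14  1.56  0.04  1.27  0.1 ]
```

View pics/side11.png

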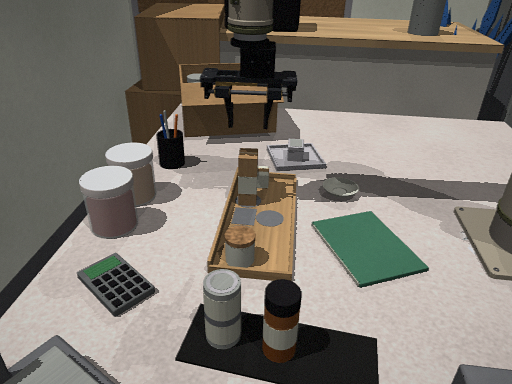

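>>> drive_tool:
  plan:
    - {"rx":0,"ry":0,"rz":0,"x":0.05,"y":-0.008,"z":0,"fingers":0.75}
    - {"rx":0,"ry":0,"rz":0.004,"x":0.1,"y":-0.016,"z":0,"fingers":0.75}
    - {"rx":0,"ry":0,"rz":0.008,"x":0.15,"y":-0.025,"z":0,"fingers":0.75}
    - {"rx":0,"ry":0,"rz":0.0128,"x":0.2,"y":-0.034,"z":0,"fingers":0.75}
    - {"rx":0,"ry":0,"rz":0.0128,"x":0.25,"y":-0.042,"z":0,"fingers":0.75}
    - {"rx":0,"ry":0,"rz":0.0128,"x":0.3,"y":-0.05,"z":0,"fingers":0.75}
    - {"rx":0,"ry":0,"rz":0.0128,"x":0.35,"y":-0.06,"z":0,"fingers":0.75}
    - {"rx":0,"ry":0,"rz":0.0128,"x":0.39,"y":-0.0683,"z":0,"fingers":0.75}
    - {"rx":0,"ry":0,"rz":0.0128,"x":0.4072,"y":-0.0683,"z":0,"fingers":0.75}
    - {"rx":0,"ry":0,"rz":0.0128,"x":0.4072,"y":-0.0683,"z":0,"fingers":0.75}
    - {"rx":0,"ry":0,"rz":0.0128,"x":0.4072,"y":-0.0683,"z":0,"fingers":0.75}
    - {"rx":0,"ry":0,"rz":0.0128,"x":0.4072,"y":-0.0683,"z":0,"fingers":0.75}

```text
time: 43.95
ee_pos: [0.4976, 0.3242, 0.2598]
eef_rot: [0.708, 0.706, -0.0, 0.0]
ft_force: [-0.5, -0.6, 0.3]
width: 0.0655
```

```bash
python3 s.py
```

```text
43.95 [0.4976 0.3242 0.2598] 0.0655 yaw of tool y deg -0.14 tilt 0.04 [-0.5 -0.6  0.3] [-0.35  0.31 -0.38  1.58  0.12  1.28 -0.74]
```

>>> drive_tool:
  plan:
    - {"rx":0,"ry":0,"rz":0,"x":0,"y":0,"z":0.03,"fingers":0.75}
    - {"rx":0,"ry":0,"rz":0,"x":0,"y":0,"z":0.07,"fingers":0.75}
    - {"rx":0,"ry":0,"rz":0,"x":0,"y":0,"z":0.105,"fingers":0.75}
    - {"rx":0,"ry":0,"rz":0,"x":0,"y":0,"z":0.12,"fingers":0.75}
    - {"rx":0,"ry":0,"rz":0,"x":0,"y":0,"z":0.1245,"fingers":0.75}
    - {"rx":0,"ry":0,"rz":0,"x":0,"y":0,"z":0.1245,"fingers":0.75}
    - {"rx":0,"ry":0,"rz":0,"x":0,"y":0,"z":0.1245,"fingers":0.4}
    - {"rx":0,"ry":0,"rz":0,"x":0,"y":0,"z":0.1245,"fingers":0.4}
    - {"rx":0,"ry":0,"rz":0,"x":0,"y":0,"z":0.1245,"fingers":0.4}
    - {"rx":0,"ry":0,"rz":0,"x":0,"y":0,"z":0.1245,"fingers":0.4}
  squeeze: 30

```text
time: 45.2
ee_pos: [0.497, 0.3261, 0.1359]
eef_rot: [0.707, 0.707, 0.0, 0.0]
ft_force: [0.1, -0.2, 6.0]
width: 0.0491
```

```bash
python3 s.py
```

```text
45.2 [0.497  0.3261 0.1359] 0.0491 yaw of tool y deg 0.01 tilt 0.06 [ 0.1 -0.2  6. ] [-0.36  0.42 -0.36  1.7   0.17  1.05 -0.78]
```

>>> drive_tool:
  plan:
    - {"rx":0,"ry":0,"rz":0,"x":0,"y":0,"z":-0.03,"fingers":0.4}
    - {"rx":0,"ry":0,"rz":0,"x":0,"y":0,"z":-0.08,"fingers":0.4}
    - {"rx":0,"ry":0,"rz":0,"x":0,"y":0,"z":-0.12,"fingers":0.4}
    - {"rx":0,"ry":0,"rz":0,"x":-0.03,"y":0.004,"z":-0.14,"fingers":0.4}
    - {"rx":0,"ry":0,"rz":0,"x":-0.08,"y":0.01,"z":-0.14,"fingers":0.4}
    - {"rx":0,"ry":0,"rz":0,"x":-0.13,"y":0.017,"z":-0.14,"fingers":0.4}
    - {"rx":0,"ry":0,"rz":0,"x":-0.18,"y":0.024,"z":-0.14,"fingers":0.4}
    - {"rx":0,"ry":0,"rz":0,"x":-0.23,"y":0.031,"z":-0.14,"fingers":0.4}
    - {"rx":0,"ry":0,"rz":0,"x":-0.28,"y":0.038,"z":-0.14,"fingers":0.4}
    - {"rx":0,"ry":0,"rz":0,"x":-0.32,"y":0.0447,"z":-0.14,"fingers":0.4}
    - {"rx":0,"ry":0,"rz":0,"x":-0.3334,"y":0.0447,"z":-0.14,"fingers":0.4}
    - {"rx":0,"ry":0,"rz":0,"x":-0.3334,"y":0.0447,"z":-0.14,"fingers":0.4}

```text
time: 46.7
ee_pos: [0.5412, -0.0079, 0.2748]
eef_rot: [0.708, 0.707, -0.0, -0.0]
ft_force: [0.8, 0.7, -1.9]
width: 0.0494
```

>>> drive_tool:
  plan:
    - {"rx":0,"ry":0,"rz":0,"x":0,"y":0,"z":0,"fingers":0.4}
    - {"rx":0,"ry":0,"rz":0,"x":0,"y":0,"z":0.03,"fingers":0.4}
    - {"rx":0,"ry":0,"rz":0,"x":0,"y":0,"z":0.07,"fingers":0.4}
    - {"rx":0,"ry":0,"rz":0,"x":0,"y":0,"z":0.105,"fingers":0.4}
    - {"rx":0,"ry":0,"rz":0,"x":0,"y":0,"z":0.125,"fingers":0.4}
    - {"rx":0,"ry":0,"rz":0,"x":0,"y":0,"z":0.135,"fingers":0.4}
    - {"rx":0,"ry":0,"rz":0,"x":0,"y":0,"z":0.1375,"fingers":0.4}
    - {"rx":0,"ry":0,"rz":0,"x":0,"y":0,"z":0.1375,"fingers":0.4}
    - {"rx":0,"ry":0,"rz":0,"x":0,"y":0,"z":0.1375,"fingers":0.4}

```text
time: 47.82
ee_pos: [0.542, -0.0076, 0.1385]
eef_rot: [0.707, 0.707, 0.001, 0.001]
ft_force: [-0.1, 0.4, -2.9]
width: 0.0492
```

```bash
python3 s.py
```

```text
47.825 [ 0.542  -0.0076  0.1385] 0.0492 yaw of tool y deg -0.0 tilt 0.09 [-0.1  0.4 -2.9] [ 0.07  0.3  -0.17  1.85  0.06  1.   -0.12]
```

>>> drive_tool:
  plan:
    - {"rx":0,"ry":0,"rz":0,"x":0,"y":0,"z":0.001,"fingers":0.4}
    - {"rx":0,"ry":0,"rz":0,"x":0,"y":0,"z":0.0015,"fingers":0.4}
    - {"rx":0,"ry":0,"rz":0,"x":0,"y":0,"z":0.0015,"fingers":0.4}
    - {"rx":0,"ry":0,"rz":0,"x":0,"y":0,"z":0.0015,"fingers":0.8}
    - {"rx":0,"ry":0,"rz":0,"x":0,"y":0,"z":0.0015,"fingers":0.8}
    - {"rx":0,"ry":0,"rz":0,"x":0,"y":0,"z":0.0015,"fingers":0.8}
    - {"rx":0,"ry":0,"rz":0,"x":0,"y":0,"z":-0.03,"fingers":0.8}
    - {"rx":0,"ry":0,"rz":0,"x":0,"y":0,"z":-0.08,"fingers":0.8}
    - {"rx":0,"ry":0,"rz":0,"x":0,"y":0,"z":-0.12,"fingers":0.8}

```text
time: 48.95
ee_pos: [0.5416, -0.0075, 0.2596]
eef_rot: [0.707, 0.707, 0.0, 0.0]
ft_force: [0.3, -0.3, -1.2]
width: 0.0695
```

>>> drive_tool:
  plan:
    - {"rx":0,"ry":0,"rz":0,"x":0.05,"y":0.007,"z":0,"fingers":0.85}
    - {"rx":0,"ry":0,"rz":0,"x":0.1,"y":0.014,"z":0,"fingers":0.85}
    - {"rx":0,"ry":0,"rz":0,"x":0.15,"y":0.02,"z":0,"fingers":0.85}
    - {"rx":0,"ry":0,"rz":0,"x":0.2,"y":0.027,"z":0,"fingers":0.85}
    - {"rx":0,"ry":0,"rz":0,"x":0.25,"y":0.034,"z":0,"fingers":0.85}
    - {"rx":0,"ry":0,"rz":0,"x":0.3,"y":0.0422,"z":0,"fingers":0.85}
    - {"rx":0,"ry":0,"rz":0,"x":0.324,"y":0.0422,"z":0,"fingers":0.85}
    - {"rx":0,"ry":0,"rz":0,"x":0.324,"y":0.0422,"z":0,"fingers":0.85}
    - {"rx":0,"ry":0,"rz":0,"x":0.324,"y":0.0422,"z":0,"fingers":0.85}

```text
time: 50.08
ee_pos: [0.5841, 0.3148, 0.2577]
eef_rot: [0.708, 0.707, -0.0, 0.001]
ft_force: [0.5, 0.0, 0.6]
width: 0.0738
```

```bash
python3 s.py; python3 m.py 12 side scene | egrep 'can|jar|carton'; python3 s.py
```

```text
50.075 [0.5841 0.3148 0.2577] 0.0738 yaw of tool y deg -0.09 tilt 0.07 [0.5 0.  0.6] [-0.34  0.46 -0.32  1.38  0.14  1.33 -0.66]
side carton_mid 0.65 top z 0.0509 30 rect [602.1 -49. ] [23.   4.9] 4.0 circ [602.2 -49.5] 11.6
side can_mid 0.68 top z 0.1175 809 rect [583.7 315.8] [50.7 51.9] 8.7 circ [583.2 315.9] 26.5
side jar_mid 0.54 top z 0.0697 11 rect [520.8   7.3] [11.9  1.9] 55.3 circ [520.6   7.4] 6.0
scene carton_mid 0.84 top z 0.1324 184 rect [602.6 -78.8] [37.2 47.4] 5.2 circ [604.3 -78.6] 27.9
scene can_mid 0.59 top z 0.1196 143 rect [589.4 308.6] [46.7 41.3] 49.4 circ [588.4 309.5] 24.5
scene jar_mid 0.8 top z 0.127 161 rect [546.1  -9.4] [47.2 45. ] 12.1 circ [543.9  -7.4] 25.3
50.975 [0.5836 0.3164 0.2577] 0.0743 yaw of tool y deg 0.0 tilt 0.0 [-0.3  0.3  0.5] [-0.34  0.46 -0.32  1.38  0.14  1.33 -0.66]
```

View pics/scene12.png

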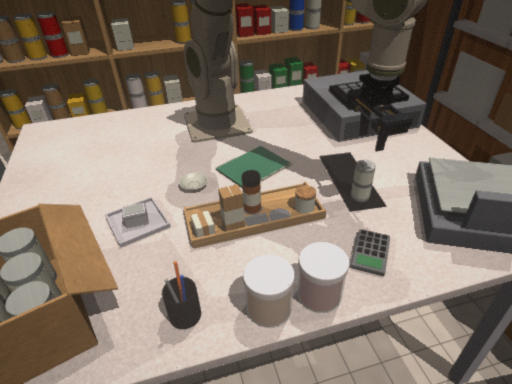

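Jar stands back in place, upright (scene px ~(251,193)). Now the can: descend to z 0.137.

>>> drive_tool:
  plan:
    - {"rx":0,"ry":0,"rz":0,"x":0,"y":0,"z":0.03,"fingers":0.85}
    - {"rx":0,"ry":0,"rz":0,"x":0,"y":0,"z":0.07,"fingers":0.85}
    - {"rx":0,"ry":0,"rz":0,"x":0,"y":0,"z":0.1,"fingers":0.85}
    - {"rx":0,"ry":0,"rz":0,"x":0,"y":0,"z":0.115,"fingers":0.85}
    - {"rx":0,"ry":0,"rz":0,"x":0,"y":0,"z":0.121,"fingers":0.85}
    - {"rx":0,"ry":0,"rz":0,"x":0,"y":0,"z":0.121,"fingers":0.85}
    - {"rx":0,"ry":0,"rz":0,"x":0,"y":0,"z":0.121,"fingers":0.4}
    - {"rx":0,"ry":0,"rz":0,"x":0,"y":0,"z":0.121,"fingers":0.4}
    - {"rx":0,"ry":0,"rz":0,"x":0,"y":0,"z":0.121,"fingers":0.4}
    - {"rx":0,"ry":0,"rz":0,"x":0,"y":0,"z":0.121,"fingers":0.4}
  squeeze: 30

```text
time: 52.22
ee_pos: [0.5839, 0.3165, 0.1373]
eef_rot: [0.707, 0.707, 0.0, 0.0]
ft_force: [0.7, -0.1, 2.8]
width: 0.0535
```

```bash
python3 s.py
```

```text
52.225 [0.5839 0.3165 0.1373] 0.0535 yaw of tool y deg -0.0 tilt 0.05 [ 0.7 -0.1  2.8] [-0.34  0.55 -0.31  1.5   0.18  1.11 -0.68]
```

>>> drive_tool:
  plan:
    - {"rx":0,"ry":0,"rz":0,"x":0,"y":0,"z":-0.03,"fingers":0.4}
    - {"rx":0,"ry":0,"rz":0,"x":0,"y":0,"z":-0.08,"fingers":0.4}
    - {"rx":0,"ry":0,"rz":0,"x":0,"y":0,"z":-0.12,"fingers":0.4}
    - {"rx":0,"ry":0,"rz":0,"x":-0.03,"y":0.002,"z":-0.14,"fingers":0.4}
    - {"rx":0,"ry":0,"rz":0,"x":-0.08,"y":0.004,"z":-0.14,"fingers":0.4}
    - {"rx":0,"ry":0,"rz":0,"x":-0.13,"y":0.006,"z":-0.14,"fingers":0.4}
    - {"rx":0,"ry":0,"rz":0,"x":-0.18,"y":0.009,"z":-0.14,"fingers":0.4}
    - {"rx":0,"ry":0,"rz":0,"x":-0.23,"y":0.0117,"z":-0.14,"fingers":0.4}
    - {"rx":0,"ry":0,"rz":0,"x":-0.256,"y":0.0117,"z":-0.14,"fingers":0.4}
    - {"rx":0,"ry":0,"rz":0,"x":-0.256,"y":0.0117,"z":-0.14,"fingers":0.4}
    - {"rx":0,"ry":0,"rz":0,"x":-0.256,"y":0.0117,"z":-0.14,"fingers":0.4}

```text
time: 53.6
ee_pos: [0.5949, 0.0615, 0.2762]
eef_rot: [0.707, 0.707, -0.0, -0.001]
ft_force: [-0.3, 0.7, -4.0]
width: 0.0533
```

>>> drive_tool:
  plan:
    - {"rx":0,"ry":0,"rz":0,"x":0,"y":0,"z":0,"fingers":0.4}
    - {"rx":0,"ry":0,"rz":0,"x":0,"y":0,"z":0.03,"fingers":0.4}
    - {"rx":0,"ry":0,"rz":0,"x":0,"y":0,"z":0.07,"fingers":0.4}
    - {"rx":0,"ry":0,"rz":0,"x":0,"y":0,"z":0.105,"fingers":0.4}
    - {"rx":0,"ry":0,"rz":0,"x":0,"y":0,"z":0.125,"fingers":0.4}
    - {"rx":0,"ry":0,"rz":0,"x":0,"y":0,"z":0.135,"fingers":0.4}
    - {"rx":0,"ry":0,"rz":0,"x":0,"y":0,"z":0.1375,"fingers":0.4}
    - {"rx":0,"ry":0,"rz":0,"x":0,"y":0,"z":0.1375,"fingers":0.4}
    - {"rx":0,"ry":0,"rz":0,"x":0,"y":0,"z":0.1375,"fingers":0.4}

```text
time: 54.72
ee_pos: [0.5958, 0.0605, 0.1401]
eef_rot: [0.707, 0.707, 0.001, 0.0]
ft_force: [0.1, 0.4, -4.6]
width: 0.0532
```

```bash
python3 s.py
```

```text
54.725 [0.5958 0.0605 0.1401] 0.0532 yaw of tool y deg -0.0 tilt 0.08 [ 0.1  0.4 -4.6] [ 0.    0.41 -0.22  1.69  0.1   1.05 -0.25]
```

>>> drive_tool:
  plan:
    - {"rx":0,"ry":0,"rz":0,"x":0,"y":0,"z":0.001,"fingers":0.4}
    - {"rx":0,"ry":0,"rz":0,"x":0,"y":0,"z":0.002,"fingers":0.4}
    - {"rx":0,"ry":0,"rz":0,"x":0,"y":0,"z":0.002,"fingers":0.4}
    - {"rx":0,"ry":0,"rz":0,"x":0,"y":0,"z":0.002,"fingers":0.8}
    - {"rx":0,"ry":0,"rz":0,"x":0,"y":0,"z":0.002,"fingers":0.85}
    - {"rx":0,"ry":0,"rz":0,"x":0,"y":0,"z":0.002,"fingers":0.85}
    - {"rx":0,"ry":0,"rz":0,"x":0,"y":0,"z":-0.03,"fingers":0.85}
    - {"rx":0,"ry":0,"rz":0,"x":0,"y":0,"z":-0.08,"fingers":0.85}
    - {"rx":0,"ry":0,"rz":0,"x":0,"y":0,"z":-0.13,"fingers":0.85}
    - {"rx":0,"ry":0,"rz":0,"x":0,"y":0,"z":-0.18,"fingers":0.85}
    - {"rx":0,"ry":0,"rz":0,"x":0,"y":0,"z":-0.22,"fingers":1}
    - {"rx":0,"ry":0,"rz":0,"x":0,"y":0,"z":-0.22,"fingers":1}

```text
time: 56.22
ee_pos: [0.5963, 0.0607, 0.3629]
eef_rot: [0.707, 0.707, 0.002, 0.002]
ft_force: [-0.1, 0.7, -1.5]
width: 0.0846
```

>>> drive_tool:
  plan:
    - {"rx":0,"ry":0,"rz":0,"x":-0.05,"y":0,"z":0,"fingers":1}
    - {"rx":0,"ry":0,"rz":0,"x":-0.1,"y":0.01,"z":0,"fingers":1}
    - {"rx":0,"ry":0,"rz":0,"x":-0.15,"y":0.02,"z":-0.02,"fingers":1}
    - {"rx":0,"ry":0,"rz":0,"x":-0.19,"y":0.03,"z":-0.03,"fingers":1}
    - {"rx":0,"ry":0,"rz":0,"x":-0.19,"y":0.03,"z":-0.03,"fingers":1}
    - {"rx":0,"ry":0,"rz":0,"x":-0.19,"y":0.03,"z":-0.03,"fingers":1}

```text
time: 56.98
ee_pos: [0.6253, -0.1288, 0.3881]
eef_rot: [0.707, 0.707, -0.0, -0.001]
ft_force: [0.1, 0.3, -0.2]
width: 0.0871
```

```bash
python3 s.py; python3 m.py 13 side scene wrist| egrep -v 'mat'; python3 s.py
```

```text
56.975 [ 0.6253 -0.1288  0.3881] 0.0871 yaw of tool y deg 0.03 tilt 0.09 [ 0.1  0.3 -0.2] [ 0.21  0.34 -0.11  1.25  0.04  1.55  0.11]
side carton_mid 0.57 top z 0.1305 183 rect [597.1 -71.2] [35.6 51.6] 6.8 circ [594.9 -70.2] 29.2
side can_mid 0.58 top z 0.1193 296 rect [594.8  62.7] [47.1 47.5] 8.8 circ [594.8  62.1] 25.5
side jar_mid 0.56 top z 0.1249 228 rect [540.8  -2.1] [43.3 44.3] 4.7 circ [541.6  -2.9] 24.5
side tin_mid 0.72 top z 0.1249 203 rect [5.409e+02 4.000e-01] [39.9 41.9] 74.8 circ [542.2  -0.7] 22.5
side pot_mid 0.61 top z 0.0671 462 rect [584.5 140.9] [52.  53.3] 7.9 circ [583.4 140.4] 28.1
side packet_mid 0.48 top z 0.0056 10818 rect [495.7 327. ] [110.3 287.2] 84.0 circ [496.1 327.4] 152.2
side tray 0.55 top z 0.0144 209 rect [ 494.6 -323.3] [136.2 141.3] 16.2 circ [ 492.9 -323.4] 93.5
scene carton_mid 0.69 top z 0.1324 215 rect [601.1 -78.4] [42.3 48.8] 3.4 circ [601.5 -78.1] 29.1
scene jar_mid 0.74 top z 0.1323 201 rect [602.8 -78.4] [38.8 48.9] 6.3 circ [603.7 -77.3] 28.5
scene tin_mid 0.77 top z 0.0526 196 rect [ 499.1 -327.7] [37.6 54.7] 3.3 circ [ 499.2 -327
[... 231 characters left out ...]
0162 238 rect [ 494.2 -327.7] [143.1 136.3] 16.7 circ [ 493.  -330.3] 94.9
wrist carton_mid 0.74 top z 0.1324 1317 rect [598.9 -76.4] [40.6 49.2] 4.6 circ [598.5 -76.3] 30.5
wrist can_mid 0.84 top z 0.1211 1665 rect [596.3  53.2] [46.  50.2] 89.0 circ [596.1  56. ] 26.4
wrist jar_mid 0.75 top z 0.1269 1390 rect [542.6  -7.9] [46.9 48.6] 72.2 circ [542.4  -7.8] 24.6
wrist tin_mid 0.64 top z 0.0519 462 rect [ 496.1 -333.9] [43.9 41.1] 88.9 circ [ 496.6 -334. ] 27.2
wrist tray 0.67 top z 0.0156 346 rect [ 495.4 -326.2] [136.  138.7] 16.2 circ [ 496.2 -324.1] 93.5
58.325 [ 0.6253 -0.1296  0.3893] 0.0873 yaw of tool y deg -0.0 tilt 0.01 [ 0.  -0.  -0.1] [ 0.21  0.34 -0.11  1.25  0.04  1.55  0.11]
```

View pics/scene13.png

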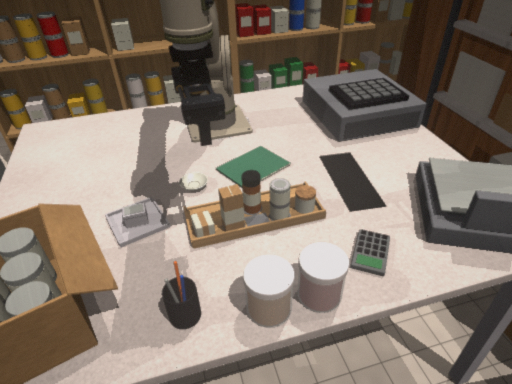

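View pics/side13.png

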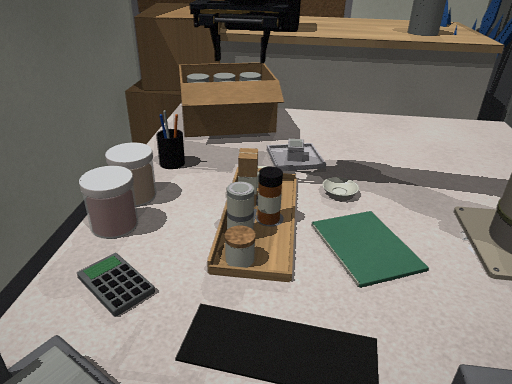

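All goods are back upright, all positions match the start to within about 2 mm, and the tin is centred on the tray. Handing in.

```bash
python3 -c "
from bench import workorder
print(workorder.close_job())"
```

```text
the job is handed in; nothing more can be done
None
```

I moved the can, jar and carton to the mat. Then I stood the tin in the middle of the order tray, put the three tall goods back in the display, and handed the job in at about 58 s. The hand-in reported no verdict.

- **Tall goods:** each camera's last reading puts the carton, can and jar within about 2 mm of where it first saw them, all upright. The two side views of the can and jar matched best; the scene camera's last picture gave no can reading and labelled the carton as the jar.
- **Tin:** with the gripper clear, the wrist view put it within about 2 mm of the tray centre, standing on the tray's floor.
- **Pot and packet:** their readings were unchanged from the start, apart from the few mm of scatter noted below.
- **Gripper:** it was open and clear of everything at hand-in.

**Readings that disagreed:** the cameras differ from each other by 3–5 mm: side reads high in y, scene high in x. So I compared each camera only with its own earlier readings. In the last wrist picture the gripper partly hid the tin, which shifted that reading about 6 mm. The last scene view agreed with the earlier tray reading. The networks also gave a few wrong labels in the last side picture (the jar as the tin, the mat as the packet), which I discounted after checking the picture.

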